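# Score the fold line of a pantry label card

### The arm

A 6-joint arm with a two-finger parallel gripper is mounted at the origin on the work surface. World frame = base frame: x ahead of the robot, y to its left, z up, the work surface at z = 0. Lengths are in mm, angles in rad, forces in N, time in s.
With the tool pointing down it reaches from about 150 to 775 mm from the base axis. Payload 6.1 kg.
Tool frame: the origin (TCP) lies at the very end of the fingers, on their centre line; the grasp point (between the pads) lies 19 mm behind it; z points along the fingers, y is the direction in which the jaws open and shut (so a half turn about z gives the same grasp; the last joint's range is limited). The gripper opens to 85 mm and grips with 20 to 120 N. Pads are 22 mm wide; open, the fingers measure 114 mm over their backs; the gripper's body (76 mm by 85 mm) begins 54 mm behind the grasp point. The pads swing forward as they close: fully open they stand 13 mm farther back than shut.
Start: joints at [-1.197, 0.126, -0.04, 1.405, 0, 1.571], TCP at [191.699, -488.733, 231.295] pointing down, gripper open.
Joint ranges: [-2.72, 2.72], [-0.95, 1.95], [-1.27, 1.35], [-1.78, 2.02], [-1.46, 1.47], [-3.14, 3.14]. Speed limits (rad/s): [2.39, 2.39, 3.01, 3.14, 3.14, 3.14].

### API

Orientations are given as [roll, pitch, yaw] about the fixed x, y, z axes, in that order (R = Rz(yaw) Ry(pitch) Rx(roll)).
In Python, from workcell import read_state, read_camera, sign_off, recognise, cut_out gives the robot as it stands.
- The arm moves only by the tool arm_command, never from a script. Its argument "steps" is a list of rows, each an object of numbers: "x", "y", "z": the shift along the tool's x, y, z in cm; "roll": the turn about the tool's z in degrees; "jaw": the opening, from 0 (shut) to 1 (fully open). A call has 1 to 20 rows; each row shifts and turns the commanded pose from where the row before left it, along the tool's axes as they then stand; what a row does not reach is not made up. A row lasts 1/12 s, in which the tool goes at most 41.7 mm and 7.16 degrees, less where a joint would pass 70% of its speed; a pose out of reach is approached as far as the arm can. A call with a gripper value outside its range is refused whole. The fingers move at their own pace and stop on an object; the grip force is fixed at half the most. Time passes only in rows, so rows that do not move let the fingers close. It gives the time, the measured TCP pose, the force and the opening at its end, in the units of the state.
- read_state(): the state, without advancing time (a new reading comes with each control period).
- read_camera(name): name is "scene" or "top"; returns a dict with "color" (384x512x3 uint8, blue, green, red), "depth" (384x512 float32, mm along the optical axis (not along the pixel's ray), 0 where there is no reading), "K" (3x3 intrinsics, pixels), "dist_coeffs" ([k1, k2, p1, p2, k3] as OpenCV has them; the pictures are not rectified), "xyz" and "attitude" of the camera in the world. Camera axes: x right, y down, z forward; pixel columns grow to the right and rows downward; lengths in mm; the calibration is good to about 2 mm. A picture is of the moment at which its call begins.
- sign_off(): hands the job in, once; it reports no verdict.
Trained networks look in a picture, given as the dict that the camera call returned (one of the last four; its "shot" number tells which), for a name from the list of things; names that differ only in an ending like _2 or _b are one class to them, and where a whole thing is asked for, a point or a joint stands for the part that bears it (a point fixed in the world has none). Each returns a list of dicts, best first, with "p" (0 to 1); they miss things now and then, are a little off and sometimes report something else, mostly with a low value. They report only what shows in the picture. A call takes as long as a camera call. They do not tell look-alikes from the thing itself.
- recognise(picture, name): "rect" ([left, top, right, bottom] in pixels, round what is visible of it).
- cut_out(picture, name): "pixels" (384x512 bool, what is visible of it) and "rect" ([left, top, right, bottom] in pixels, round what is visible of it).
The state is a dict: "time": time; "qpos": joint angles; "dq": joint speeds; "joint_efforts": joint torques, N m; "eef_pos": TCP position; "ee_rot": TCP orientation; "wrist_force": force on the tool from outside, world axes, zero at the start; "ft_torque": the same for the moment, N m; "grip_width": opening from 0.0 (shut) to 1.0 (fully open).
Only numpy, scipy, OpenCV 4.12 (cv2) and the standard library are available. Lean on these libraries where they do the work, as an engineer would, in place of code of your own. Each camera call takes 0.05 s, during which the arm holds its last target. There are 200 camera calls.

### The job

Score the fold line for a pantry shelf label: press the free end of the scoring board's raised guide arm down until the orange catch snaps over it and holds it by itself. Then take the stylus from the wooden stand and draw its tip slowly along the card in the arm's slot, from the hinge end to the catch end (starting and stopping about a centimetre from the card's edges), with the tip lightly pressed on the card all the way and at least five seconds for the stroke. Put the stylus back upright in its hole in the stand, leave the arm latched, and do not disturb the other things on the table.

Things in the scene. Friction and masses are not known exactly. Their poses are not given: they have to be found in the camera images.
- board: Card scoring board, fixed: white plate 180 x 310 mm, top 14 mm above the table, origin at the centre of its underside. The guide arm and its slot run along its y axis over x = 0: hinge with grey cheeks (34 mm tall) at y = +135 mm, orange spring catch between y = -125 and -145 mm (39 mm tall at most). A 4 mm high aluminium fence lies across it at y = 75 to 83 mm.
- card: Lilac card 105 x 148 x 1 mm, lying fixed on the board, squared up to the fence; its long side runs along y. Origin at the centre of its underside (14 mm above the table), axes as the board's; its top is 15 mm above the table.
- guide (a joint): Guide arm's angle, rad: 0 latched flat, 0.36 raised (start; free end about 115 mm above the table). Sprung upwards (1 to 3 N at the pad). Pressed down past the catch (about 10 N at the pad, to angle -0.004 or lower, stop at -0.012), the catch gives way and snaps over the arm's end bar; let go, the arm then rests between 0 and 0.006.
- guide_pad (a point): Top of the blue ribbed press pad on the arm's free end, 232 mm from the hinge axis; 44 mm wide, reaching 21 mm towards the hinge, 26 mm towards the catch. Arm 44 mm wide, 5 mm thick; latched, its top is 23.5 mm above the table, its underside 3.5 mm over the card, and this point lies at board (0, -97, 23.5) mm.
- slot_start (a point): Point on the card's top on the slot's centre line near the hinge end: board (0, 64, 15) mm. The slot is 13 mm wide, between the arm's two clear strips with black inner edges; with the arm latched it reaches from board y = +76 to -76 mm.
- slot_end (a point): Point on the card's top, on the slot's centre line, near the catch end: board (0, -64, 15) mm.
- stand: Wooden stand, fixed, 62 mm high, with the stylus's hole (18 mm wide, 56 mm deep) at its origin in x, y; origin at table height. The block reaches from x = -30 to +100 mm and 31 mm either side in y; two markers (12 mm thick, 40 mm proud) stand in it at x = 62 and 84 mm.
- stylus: Scoring stylus, 40 to 85 g, upright in the stand, hanging on its guard. Origin at the tip's lowest point (5 mm ball), z up its axis. Steel shank 10 mm in diameter, 5 mm in the lowest 20 mm; brass guard disc 28 mm in diameter, 50 to 54 mm above the tip, resting on the stand's top (tip then 12 mm above the table); black round handle 18 mm in diameter, 54 to 118 mm.
- spice_jar: Bystander: spice jar, 58 mm in diameter, 110 mm high, origin at the centre of its underside.
- bean_tin: Bystander: food tin, 74 mm in diameter, 105 mm high, origin at the centre of its underside.
- mug: Bystander: blue mug, 80 mm in diameter, 90 mm high, handle to its +y, origin at the centre of its underside.
- bag_box: Bystander: green carton 70 x 200 x 75 mm, origin at the centre of its underside.
- tape_roll: Bystander: roll of yellow tape lying flat, 64 mm in diameter, 19 mm high, origin at the centre of its underside.
Mind the look-alikes: they are no part of the job. What is meant by the stylus is not blue, and is the smaller of those in its own colour.

How it is judged:
By the outcome, as a careful person would: the job done as asked, in the order asked, and still so for the second after the job is handed in, with the robot touching nothing.
It also fails if it takes over 72 s, if anything falls off the work surface, if the arm or the gripper's body presses on something with over 40 N, if the wrist force passes 120 N, or if a joint passes its speed limit or range.

## Working session

There is one attempt and no reset: what is moved stays moved. The work goes in short steps, Python scripts to look and compute and a tool call to move; the robot and the scene stay as the last step left them, time stands still between calls to the robot, and variables do not carry over. Pictures are saved under pics/ and viewed, about 8 in all and at most 12, crops included, and the job is handed in when it is done.

Besides the shell and the picture viewer there is one more tool, called after ">>>" in YAML: its name, and indented under it one key for each argument. arm_command: Moves the arm, as the interface text tells. Its arguments: {"type":"object","properties":{"steps":{"type":"array"}},"required":["steps"]}

```bash
mkdir -p pics
cat > h.py <<'E'
import numpy as np, cv2
from workcell import *
from scipy.spatial.transform import Rotation as R
def rot(p): return R.from_euler('xyz',p['attitude']).as_matrix()
def cloud(p):
    d=p['depth']; h,w=d.shape
    u,v=np.meshgrid(np.arange(w),np.arange(h))
    n=cv2.undistortPoints(np.stack([u,v],-1).reshape(-1,1,2).astype(np.float64),p['K'],np.array(p['dist_coeffs'])).reshape(h,w,2)
    c=np.dstack([n*d[...,None],d])
    return c@rot(p).T+np.array(p['xyz'])
def proj(p,X):
    M=rot(p); X=np.atleast_2d(X).astype(float)
    c=(X-np.array(p['xyz']))@M
    return cv2.projectPoints(c,np.zeros(3),np.zeros(3),p['K'],np.array(p['dist_coeffs']))[0].reshape(-1,2)
E
python3 - <<'E'
from h import *
s=read_state(); print(s)
for n in('scene','top'):
    p=read_camera(n); print(n,p['xyz'],p['attitude'],p['K'].tolist() if hasattr(p['K'],'tolist') else p['K'])
    im=p['color'].copy(); C=cloud(p)
    np.savez(n+'.npz',C=C,im=im)
    for o in['board','card','guide','guide_pad','stand','stylus','spice_jar','bean_tin','mug','bag_box','tape_roll']:
        for r in cut_out(p,o)[:4]:
            m=r['pixels']&(p['depth']>0); q=C[m]
            print(o,round(r['p'],2),np.round(r['rect']),np.round(np.median(q,0)) if len(q) else '',np.round(np.percentile(q,[2,98],axis=0)).tolist() if len(q) else '')
    cv2.imwrite(f'pics/{n}0.png',cv2.resize(im,(768,576)))
E
```

```text
{'time': 0.0, 'qpos': array([-1.19696122e+00,  1.26385994e-01, -4.06129236e-02,  1.40539139e+00,
       -6.14778846e-06,  1.57078180e+00]), 'dq': array([-0.00115603,  0.00010404, -0.00141807,  0.00050617, -0.00074747,
       -0.00156346]), 'joint_efforts': array([ 1.01846263e-04, -4.35911536e+01,  3.52924418e+01,  1.72827282e-02,
       -2.65336587e-05, -5.42672552e-06]), 'eef_pos': array([ 191.57392355, -488.36288529,  230.52307081]), 'ee_rot': array([-3.13999867e+00,  6.12462952e-06,  3.73849640e-01]), 'wrist_force': array([0.6550051 , 0.1242018 , 0.30149839]), 'ft_torque': array([ 0.03816854, -0.02976551,  0.01430089]), 'grip_width': 0.9992349944968438}
scene [1016.43952961 -532.63245044  652.76447451] [-2.25923743  0.0025374   0.69563063] [[383.3392104823943, 0.0, 253.95029163639785], [0.0, 383.3392104823943, 198.38227374641016], [0.0, 0.0, 1.0]]
card 0.68 [209. 201. 278. 235.] [543.  -9.  15.] [[478.0, -70.0, 13.0], [592.0, 67.0, 17.0]]
guide 0.68 [201. 187. 293. 207.] [535.   4.  71.] [[451.0, -103.0, 12.0], [581.0, 130.0, 115.0]]
guide_pad 0.77 [198. 187. 290. 206.] [537.   1.
[... 1997 characters left out ...]
0]]
spice_jar 0.75 [354. 207. 385. 231.] [ 427. -309.  108.] [[402.0, -344.0, 9.0], [453.0, -292.0, 114.0]]
bean_tin 0.85 [355. 124. 379. 154.] [ 673. -356.  101.] [[648.0, -393.0, 10.0], [712.0, -332.0, 109.0]]
mug 0.88 [127. 160. 162. 192.] [679. 372.  41.] [[633.0, 328.0, 0.0], [710.0, 411.0, 92.0]]
mug 0.19 [354. 128. 383. 155.] [ 674. -356.  102.] [[648.0, -396.0, 11.0], [712.0, -332.0, 109.0]]
bag_box 0.55 [199. 118. 259. 159.] [754.  80.  74.] [[726.0, -16.0, 12.0], [800.0, 174.0, 80.0]]
tape_roll 0.56 [241. 188. 286. 221.] [523.  11.  16.] [[476.0, -61.0, 10.0], [595.0, 79.0, 78.0]]
tape_roll 0.55 [342. 249. 365. 265.] [ 316. -250.   19.] [[285.0, -280.0, 8.0], [340.0, -224.0, 24.0]]
```

View pics/scene0.png

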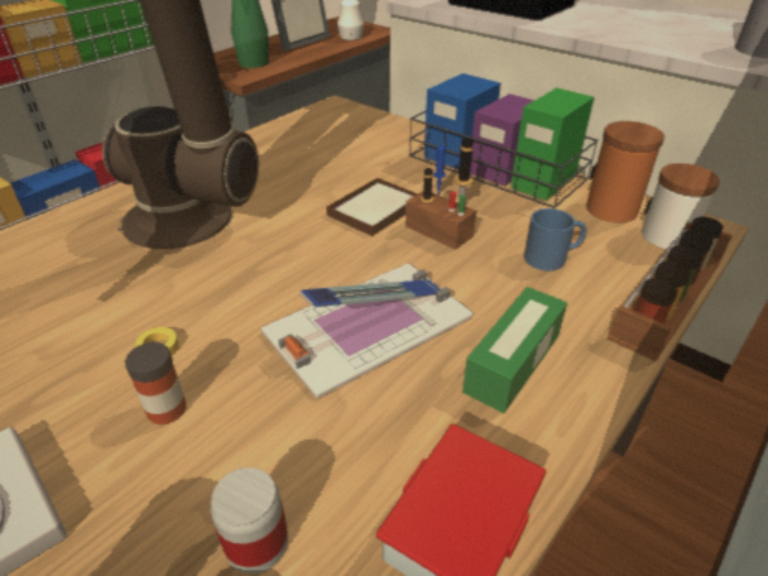

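Run:
```python
from h import *
z=np.load('scene.npz');a=cv2.resize(z['im'][85:175,260:360],(500,450),interpolation=cv2.INTER_CUBIC)
z=np.load('top.npz');b=cv2.resize(z['im'][165:285,110:320],(788,450),interpolation=cv2.INTER_CUBIC)
b=cv2.resize(b,(780,445)); 
a=cv2.resize(z['im'][210:290,110:200],(0,0),fx=1,fy=1)
s=np.load('scene.npz')['im'][85:175,260:360]
row=np.hstack([cv2.resize(s,(333,300)),cv2.resize(a,(338,300))])
b=cv2.resize(b,(525,300)); out=np.zeros((600,671,3),np.uint8); out[:300]=row; out[300:,:525]=b
cv2.imwrite('pics/crop1.png',out)
```

```text
(no output)
```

View pics/crop1.png

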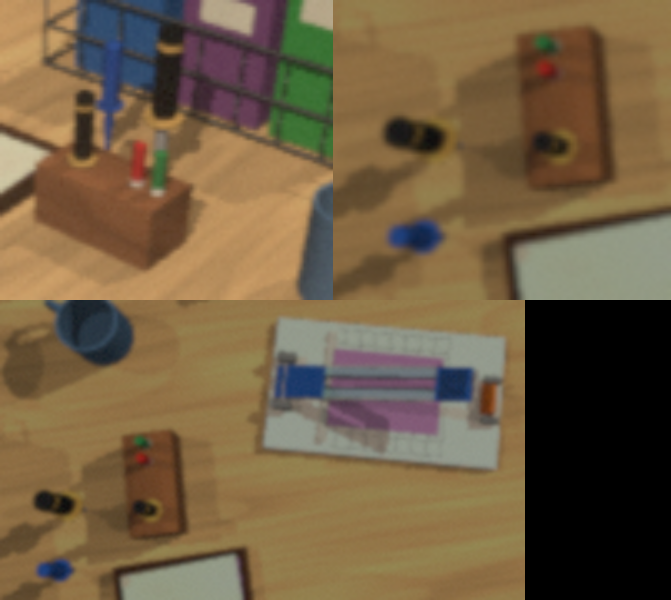

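Run:
```python
from h import *
for n in('scene','top'):
    z=np.load(n+'.npz');C=z['C'];im=z['im'].astype(int)
    x,y,h=C[...,0],C[...,1],C[...,2]
    b,g,r=im[...,0],im[...,1],im[...,2]
    def rect(m,t,ext=None):
        k,l,st,_=cv2.connectedComponentsWithStats(m.astype(np.uint8))
        i=1+np.argmax(st[1:,4]); m=l==i
        q=C[m][:,:2].astype(np.float32); rr=cv2.minAreaRect(q); print(n,t,m.sum(),np.round(rr[0],1),np.round(rr[1],1),round(rr[2],2),'z',np.round(np.median(C[m][:,2]),1)); return m
    reg=(abs(x-540)<140)&(abs(y)<190)
    rect(reg&(h>8)&(h<150),'board')
    rect(reg&(h>8)&(h<22)&(b>g+15)&(r>g+5),'card')
    o=reg&(r>b+90)&(r>g+50)&(h>14)&(h<60); print('catch',o.sum(),np.median(C[o],0).round(1),C[o][:,2].max())
    sr=(abs(x-460)<90)&(abs(y-320)<60)
    rect(sr&(h>56)&(h<67),'standtop')
    hd=sr&(h>72)&(x<450)
    q=C[hd]; print('handle',hd.sum(),np.median(q,0).round(1),q.min(0).round(),q.max(0).round())
    for lo in range(70,140,10):
        e=hd&(h>lo)&(h<lo+10); 
        if e.sum(): print(lo,e.sum(),C[e].mean(0).round(1),np.ptp(C[e],0).round())
    t=reg&(h>95);print('arm end',np.median(C[t],0).round(1))
    br=sr&(h>60)&(h<72)&(r>b+60)&(abs(x-425)<25)
    print('standtop range',C[sr&(h>56)&(h<67)].min(0).round(),C[sr&(h>56)&(h<67)].max(0).round())
```

```text
scene board 6387 [536.6   2.7] [309.3 183. ] 75.83 z 14.5
scene card 1281 [537.6   5.6] [144.9 102.8] 74.99 z 14.9
catch 98 [ 506.6 -134.1   34.5] 39.890568716805205
scene standtop 455 [458.9 316.4] [ 68.2 132.5] 89.11 z 61.9
handle 113 [427.8 311.4 105. ] [414. 306.  72.] [433. 324. 131.]
70 12 [427.  311.7  75.2] [12.  7.  7.]
80 15 [428.1 312.1  84.5] [13. 12.  8.]
90 19 [428.1 313.2  94.1] [13. 11.  9.]
100 17 [427.6 311.7 104.6] [14. 13.  9.]
110 21 [427.4 312.  114.8] [14. 15.  9.]
120 25 [424.7 314.5 126. ] [18. 16.  9.]
130 4 [425.8 312.6 130.8] [13.  8.  1.]
arm end [518.9 -80.7 106.9]
standtop range [392. 281.  56.] [525. 351.  67.]
top board 4878 [534.6   3. ] [310.2 182.9] 75.76 z 15.4
top card 443 [502.9   9.9] [142.6  38.4] 80.84 z 15.1
catch 15 [ 505.2 -130.9   37.9] 42.35831402784311
top standtop 691 [458.7 315.5] [ 63.6 130.2] 88.0 z 62.1
handle 56 [422.2 312.6 125.9] [415. 307.  78.] [432. 324. 135.]
70 4 [421.2 309.7  78.6] [12.  4.  1.]
80 3 [417.8 310.8  85.1] [5. 7. 0.]
90 7 [420.9 311.5  93.8] [14. 10.  6.]
100 4 [420.8 309.5 106. ] [9. 4. 4.]
110 3 [424.7 310.5 117.8] [15.  4.  4.]
120 23 [423.  315.3 126.9] [16. 17.  9.]
130 12 [423.3 316.1 132.2] [12. 11.  4.]
arm end [514.2 -77.5 106.5]
standtop range [393. 283.  56.] [524. 349.  67.]
```

Candidates for the stylus, in scene-camera pixels: black stylus in the stand (285,125), bigger black one behind it (310,110), blue one (293,110). The one in the stand is black and the smaller of the two, so I'll use it. The crop confirms it. Board centre is about (535.6, 2.9) with yaw −14.2°, and the stand hole is about (424, 317). First I move above the pad with the jaws shut.

>>> arm_command:
  steps:
    - {"x": 3.2, "y": -1.86, "jaw": 0}
    - {"x": 3.2, "y": -1.86, "jaw": 0}
    - {"x": 3.2, "y": -1.86, "jaw": 0}
    - {"x": 3.2, "y": -1.86, "jaw": 0}
    - {"x": 3.2, "y": -1.86, "jaw": 0}
    - {"x": 3.2, "y": -1.86, "jaw": 0}
    - {"x": 3.2, "y": -1.86, "jaw": 0}
    - {"x": 3.2, "y": -1.86, "jaw": 0}
    - {"x": 3.2, "y": -1.86, "jaw": 0}
    - {"x": 3.2, "y": -1.86, "jaw": 0}
    - {"x": 3.2, "y": -1.86, "jaw": 0}
    - {"x": 3.2, "y": -1.86, "jaw": 0}
    - {"x": 3.2, "y": -1.86, "jaw": 0}
    - {"x": 3.2, "y": -1.86, "jaw": 0}
    - {"roll": 7.1, "z": 1, "jaw": 0}
    - {"roll": 7.1, "z": 1, "jaw": 0}
    - {"roll": 7.1, "z": 1, "jaw": 0}
    - {"roll": 7.1, "z": 1, "jaw": 0}
    - {"roll": 7.1, "z": 1, "jaw": 0}
    - {"jaw": 0}

```text
invalid input at $.steps[0]: expected keys x, y, z, roll, jaw
```

```bash
cat >> h.py <<'E'
def go(x,y,z,yaw):
    s=read_state(); M=R.from_euler('xyz',s['ee_rot']).as_matrix()
    e=s['eef_pos']; d=M.T@(np.array([x,y,z])-e)/10
    yw=np.arctan2(M[1,0],M[0,0]); print('t',round(s['time'],2),'at',e.round(1),'yaw',np.degrees(yw).round(2),'rpy',np.round(s['ee_rot'],3),'F',s['wrist_force'].round(1),'w',round(s['grip_width'],3))
    print('tool cm',d.round(3),'norm',np.linalg.norm(d).round(2),'roll',round(np.degrees(yw)-yaw,2))
B=np.array([535.6,2.9]);BY=np.radians(-14.2)
def bp(y,x=0): return B+np.array([x*np.cos(BY)-y*np.sin(BY),x*np.sin(BY)+y*np.cos(BY)])
E
python3 -c "
from h import *
go(*bp(-88),130,-14.2)"
```

```text
t 1.2 at [ 191.7 -488.7  231.3] yaw 21.42 rpy [ 3.142 -0.     0.374] F [-0.6 -0.6  0.4] w 1.004
tool cm [ 44.842 -26.057  10.131] norm 52.84 roll 35.62
```

>>> arm_command:
  steps:
    - {"x": 3.2, "y": -1.86, "z": 0, "roll": 0, "jaw": 0}
    - {"x": 3.2, "y": -1.86, "z": 0, "roll": 0, "jaw": 0}
    - {"x": 3.2, "y": -1.86, "z": 0, "roll": 0, "jaw": 0}
    - {"x": 3.2, "y": -1.86, "z": 0, "roll": 0, "jaw": 0}
    - {"x": 3.2, "y": -1.86, "z": 0, "roll": 0, "jaw": 0}
    - {"x": 3.2, "y": -1.86, "z": 0, "roll": 0, "jaw": 0}
    - {"x": 3.2, "y": -1.86, "z": 0, "roll": 0, "jaw": 0}
    - {"x": 3.2, "y": -1.86, "z": 0, "roll": 0, "jaw": 0}
    - {"x": 3.2, "y": -1.86, "z": 0, "roll": 0, "jaw": 0}
    - {"x": 3.2, "y": -1.86, "z": 0, "roll": 0, "jaw": 0}
    - {"x": 3.2, "y": -1.86, "z": 0, "roll": 0, "jaw": 0}
    - {"x": 3.2, "y": -1.86, "z": 0, "roll": 0, "jaw": 0}
    - {"x": 3.2, "y": -1.86, "z": 0, "roll": 0, "jaw": 0}
    - {"x": 3.2, "y": -1.86, "z": 0, "roll": 0, "jaw": 0}
    - {"x": 0, "y": 0, "z": 1, "roll": 7.1, "jaw": 0}
    - {"x": 0, "y": 0, "z": 1, "roll": 7.1, "jaw": 0}
    - {"x": 0, "y": 0, "z": 1, "roll": 7.1, "jaw": 0}
    - {"x": 0, "y": 0, "z": 1, "roll": 7.1, "jaw": 0}
    - {"x": 0, "y": 0, "z": 1, "roll": 7.1, "jaw": 0}
    - {"x": 0, "y": 0, "z": 0, "roll": 0, "jaw": 0}

```text
time: 2.87
eef_pos: [507.6, -106.5, 179.3]
ee_rot: [-3.125, 0.003, -0.215]
wrist_force: [0.6, -0.4, 0.0]
grip_width: -0.004
```

```bash
python3 -c "
from h import *
go(*bp(-88),125,-14.2)"
```

```text
t 2.87 at [ 507.6 -106.5  179.3] yaw -12.31 rpy [-3.125e+00  3.000e-03 -2.150e-01] F [ 0.6 -0.4  0. ] w -0.004
tool cm [ 0.135 -2.399  5.467] norm 5.97 roll 1.89
```

>>> arm_command:
  steps:
    - {"x": 0.05, "y": -0.8, "z": 1.8, "roll": 0, "jaw": 0}
    - {"x": 0.05, "y": -0.8, "z": 1.8, "roll": 0, "jaw": 0}
    - {"x": 0, "y": -0.8, "z": 1.8, "roll": 0, "jaw": 0}
    - {"x": 0, "y": 0, "z": 0, "roll": 0, "jaw": 0}
    - {"x": 0, "y": 0, "z": 0, "roll": 0, "jaw": 0}

```text
time: 3.28
eef_pos: [511.8, -92.7, 127.5]
ee_rot: [-3.114, 0.002, -0.194]
wrist_force: [0.5, -0.6, 0.5]
grip_width: -0.001
```

```bash
python3 -c "
from h import *
go(*bp(-88),125,-14.2)
p=read_camera('top'); s=read_camera('scene')
a=p['color'][165:245,205:325]; b=s['color'][150:280,160:330]
for q in(p,s): print(proj(q,[[*bp(-88),115],[*bp(-97),23.5]]).round(1).tolist())
cv2.imwrite('pics/c2.png',np.hstack([cv2.resize(a,(450,300)),cv2.resize(b,(350,268)) if 0 else cv2.resize(b,(350,300))]))"
```

```text
t 3.28 at [511.8 -92.7 127.5] yaw -11.1 rpy [-3.114e+00  2.000e-03 -1.940e-01] F [ 0.5 -0.6  0.5] w -0.001
tool cm [ 0.015 -1.044  0.281] norm 1.08 roll 3.1
[[292.8, 198.0], [293.3, 203.7]]
[[211.1, 194.5], [210.7, 225.9]]
```

View pics/c2.png

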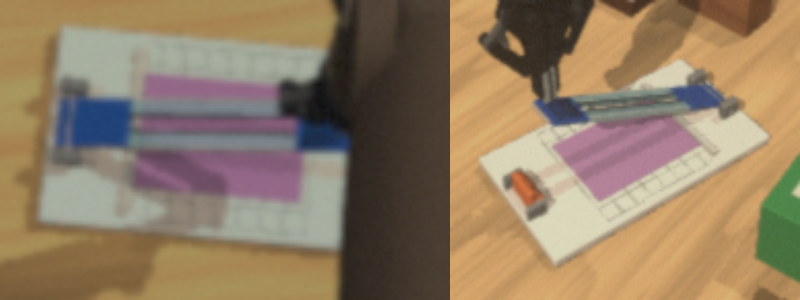

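```bash
python3 -c "
from h import *
s=read_state();print(s['qpos'].round(3),s['dq'].round(3))
M=R.from_euler('xyz',s['ee_rot']).as_matrix();print(M.round(3))"
```

```text
[-0.195  0.138 -0.251  1.181  0.027  3.141] [-0.001 -0.005  0.009 -0.005 -0.001  0.001]
[[ 0.981 -0.193  0.006]
 [-0.193 -0.981  0.027]
 [ 0.001 -0.027 -1.   ]]
```

>>> arm_command:
  steps:
    - {"x": 0, "y": 0, "z": 0, "roll": 0, "jaw": 0}
    - {"x": 0, "y": 0, "z": 0, "roll": 0, "jaw": 0}

```text
time: 3.55
eef_pos: [513.1, -93.1, 129.0]
ee_rot: [-3.114, -0.002, -0.194]
wrist_force: [-0.8, 0.0, 1.1]
grip_width: 0.001
```

```bash
python3 -c "
from h import *
s=read_state();print(s['qpos'].round(3),s['dq'].round(3));go(*bp(-88),125,-14.2)"
```

```text
[-0.195  0.137 -0.251  1.181  0.027  3.141] [ 0.001  0.002 -0.009 -0.002 -0.001  0.001]
t 3.55 at [513.1 -93.1 129. ] yaw -11.12 rpy [-3.114e+00 -2.000e-03 -1.940e-01] F [-0.8  0.   1.1] w 0.001
tool cm [-0.119 -1.058  0.434] norm 1.15 roll 3.08
```

>>> arm_command:
  steps:
    - {"x": 0, "y": 0, "z": -2, "roll": 0, "jaw": 0}
    - {"x": 0, "y": 0, "z": 0, "roll": -7.1, "jaw": 0}
    - {"x": 0, "y": 0, "z": 0, "roll": -7.1, "jaw": 0}
    - {"x": 0, "y": 0, "z": 0, "roll": -7.1, "jaw": 0}
    - {"x": 0, "y": 0, "z": 0, "roll": -7.1, "jaw": 0}
    - {"x": 0, "y": 0, "z": 0, "roll": -7.1, "jaw": 0}
    - {"x": 0, "y": 0, "z": 0, "roll": -7.1, "jaw": 0}
    - {"x": 0, "y": 0, "z": 0, "roll": -7.1, "jaw": 0}
    - {"x": 0, "y": 0, "z": 0, "roll": -7.1, "jaw": 0}
    - {"x": 0, "y": 0, "z": 0, "roll": -7.1, "jaw": 0}
    - {"x": 0, "y": 0, "z": 0, "roll": -7.1, "jaw": 0}
    - {"x": 0, "y": 0, "z": 0, "roll": -7.1, "jaw": 0}
    - {"x": 0, "y": 0, "z": 0, "roll": -7.1, "jaw": 0}
    - {"x": 0, "y": 0, "z": 0, "roll": -7.1, "jaw": 0}
    - {"x": 0, "y": 0, "z": 0, "roll": -7.1, "jaw": 0}
    - {"x": 0, "y": 0, "z": 0, "roll": -7.1, "jaw": 0}
    - {"x": 0, "y": 0, "z": 0, "roll": -7.1, "jaw": 0}
    - {"x": 0, "y": 0, "z": 0, "roll": -7.1, "jaw": 0}
    - {"x": 0, "y": 0, "z": 0, "roll": -7.1, "jaw": 0}
    - {"x": 0, "y": 0, "z": 0, "roll": -7.1, "jaw": 0}

```text
time: 5.22
eef_pos: [512.7, -93.6, 148.6]
ee_rot: [3.121, -0.019, 2.167]
wrist_force: [0.5, 0.0, 0.5]
grip_width: -0.002
```

>>> arm_command:
  steps:
    - {"x": 0, "y": 0, "z": 0, "roll": -7.1, "jaw": 0}
    - {"x": 0, "y": 0, "z": 0, "roll": -7.1, "jaw": 0}
    - {"x": 0, "y": 0, "z": 0, "roll": -7.1, "jaw": 0}
    - {"x": 0, "y": 0, "z": 0, "roll": -7.1, "jaw": 0}
    - {"x": 0, "y": 0, "z": 0, "roll": -7.1, "jaw": 0}
    - {"x": 0, "y": 0, "z": 0, "roll": -7.1, "jaw": 0}
    - {"x": 0, "y": 0, "z": 0, "roll": 0, "jaw": 0}
    - {"x": 0, "y": 0, "z": 0, "roll": 0, "jaw": 0}

```text
time: 5.88
eef_pos: [512.6, -93.6, 148.4]
ee_rot: [3.114, -0.001, 2.9]
wrist_force: [0.4, -0.2, -0.6]
grip_width: -0.006
```

```bash
python3 -c "
from h import *
s=read_state();print(s['qpos'].round(3),s['dq'].round(3));go(*bp(-88),125,165.8)"
```

```text
[-0.196  0.131 -0.216  1.224  0.028  0.045] [-0.001 -0.    -0.006  0.002  0.001  0.013]
t 5.88 at [512.6 -93.6 148.4] yaw 166.18 rpy [ 3.114e+00 -1.000e-03  2.900e+00] F [ 0.4 -0.2 -0.6] w -0.006
tool cm [0.129 1.052 2.371] norm 2.6 roll 0.38
```

>>> arm_command:
  steps:
    - {"x": 0.05, "y": 0.5, "z": 1.2, "roll": 0.2, "jaw": 0}
    - {"x": 0.05, "y": 0.5, "z": 1.2, "roll": 0.2, "jaw": 0}
    - {"x": 0, "y": 0, "z": 0, "roll": 0, "jaw": 0}
    - {"x": 0, "y": -0.11, "z": 0.7, "roll": 0, "jaw": 0}
    - {"x": 0, "y": -0.11, "z": 0.7, "roll": 0, "jaw": 0}
    - {"x": 0, "y": -0.11, "z": 0.7, "roll": 0, "jaw": 0}
    - {"x": 0, "y": -0.11, "z": 0.7, "roll": 0, "jaw": 0}
    - {"x": 0, "y": -0.11, "z": 0.7, "roll": 0, "jaw": 0}
    - {"x": 0, "y": -0.11, "z": 0.7, "roll": 0, "jaw": 0}
    - {"x": 0, "y": -0.11, "z": 0.7, "roll": 0, "jaw": 0}
    - {"x": 0, "y": -0.11, "z": 0.7, "roll": 0, "jaw": 0}
    - {"x": 0, "y": -0.11, "z": 0.7, "roll": 0, "jaw": 0}
    - {"x": 0, "y": -0.11, "z": 0.7, "roll": 0, "jaw": 0}
    - {"x": 0, "y": -0.11, "z": 0.7, "roll": 0, "jaw": 0}
    - {"x": 0, "y": -0.11, "z": 0.7, "roll": 0, "jaw": 0}
    - {"x": 0, "y": 0, "z": 0, "roll": 0, "jaw": 0}

```text
time: 7.22
eef_pos: [510.5, -93.2, 38.2]
ee_rot: [3.114, -0.003, 2.897]
wrist_force: [0.3, 0.1, 2.4]
grip_width: 0.004
```

```bash
python3 -c "
from h import *
go(*bp(-98),22,165.8)
s=read_camera('scene')
b=s['color'][150:280,160:330]
cv2.imwrite('pics/c3.png',cv2.resize(b,(680,520)))"
```

```text
t 7.22 at [510.5 -93.2  38.2] yaw 165.98 rpy [ 3.114e+00 -3.000e-03  2.897e+00] F [0.3 0.1 2.4] w 0.004
tool cm [-0.082  0.09   1.624] norm 1.63 roll 0.18
```

View pics/c3.png

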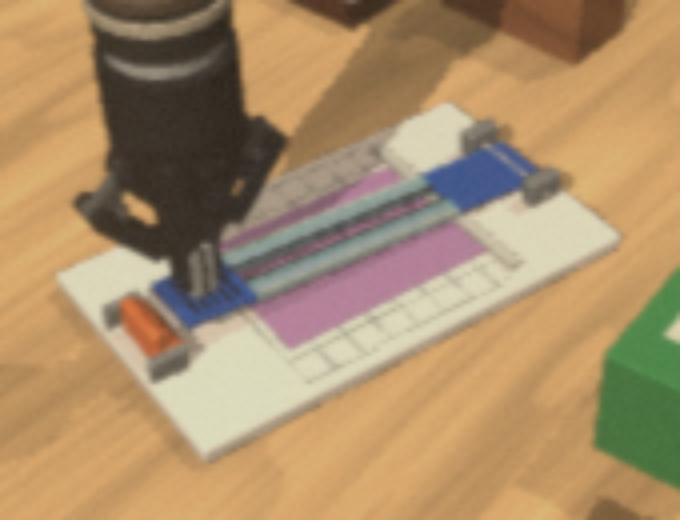

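The fingers stand on the blue pad at crop (210,285). The arm is low and the catch is free at (150,325). I press on.

>>> arm_command:
  steps:
    - {"x": -0.02, "y": -0.01, "z": 0.4, "roll": 0, "jaw": 0}
    - {"x": -0.02, "y": -0.01, "z": 0.4, "roll": 0, "jaw": 0}
    - {"x": -0.02, "y": -0.01, "z": 0.3, "roll": 0, "jaw": 0}
    - {"x": 0, "y": -0.01, "z": 0.2, "roll": 0, "jaw": 0}
    - {"x": 0, "y": 0, "z": 0.2, "roll": 0, "jaw": 0}
    - {"x": 0, "y": 0, "z": 0.15, "roll": 0, "jaw": 0}
    - {"x": 0, "y": 0, "z": 0, "roll": 0, "jaw": 0}
    - {"x": 0, "y": 0, "z": 0, "roll": 0, "jaw": 0}

```text
time: 7.93
eef_pos: [511.7, -93.5, 23.2]
ee_rot: [3.114, -0.002, 2.897]
wrist_force: [-1.0, -1.0, 1.6]
grip_width: 0.003
```

>>> arm_command:
  steps:
    - {"x": 0, "y": 0, "z": 0.1, "roll": 0, "jaw": 0}
    - {"x": 0, "y": 0, "z": 0.1, "roll": 0, "jaw": 0}
    - {"x": 0, "y": 0, "z": 0, "roll": 0, "jaw": 0}

```text
time: 8.18
eef_pos: [511.7, -93.4, 21.1]
ee_rot: [3.114, -0.002, 2.897]
wrist_force: [-0.2, -0.0, 2.5]
grip_width: 0.002
```

>>> arm_command:
  steps:
    - {"x": 0, "y": 0, "z": 0.1, "roll": 0, "jaw": 0}
    - {"x": 0, "y": 0, "z": 0, "roll": 0, "jaw": 0}
    - {"x": 0, "y": 0, "z": 0, "roll": 0, "jaw": 0}

```text
time: 8.43
eef_pos: [511.7, -93.5, 20.5]
ee_rot: [3.114, -0.001, 2.897]
wrist_force: [-2.0, -0.6, 4.4]
grip_width: 0.001
```

>>> arm_command:
  steps:
    - {"x": 0, "y": 0, "z": 0.1, "roll": 0, "jaw": 0}
    - {"x": 0, "y": 0, "z": 0, "roll": 0, "jaw": 0}
    - {"x": 0, "y": 0, "z": 0.1, "roll": 0, "jaw": 0}
    - {"x": 0, "y": 0, "z": 0, "roll": 0, "jaw": 0}
    - {"x": 0, "y": 0, "z": 0, "roll": 0, "jaw": 0}

```text
time: 8.85
eef_pos: [511.8, -93.5, 19.3]
ee_rot: [3.114, -0.001, 2.897]
wrist_force: [-4.1, -0.8, 10.4]
grip_width: -0.0
```

```bash
python3 -c "
from h import *
go(*bp(-98),22,165.8)
s=read_camera('scene')
b=s['color'][190:255,170:270]
cv2.imwrite('pics/c4.png',cv2.resize(b,(600,390),interpolation=cv2.INTER_CUBIC))"
```

```text
t 8.85 at [511.8 -93.5  19.3] yaw 165.98 rpy [ 3.114e+00 -1.000e-03  2.897e+00] F [-4.1 -0.8 10.4] w -0.0
tool cm [ 0.059  0.133 -0.269] norm 0.31 roll 0.18
```

View pics/c4.png

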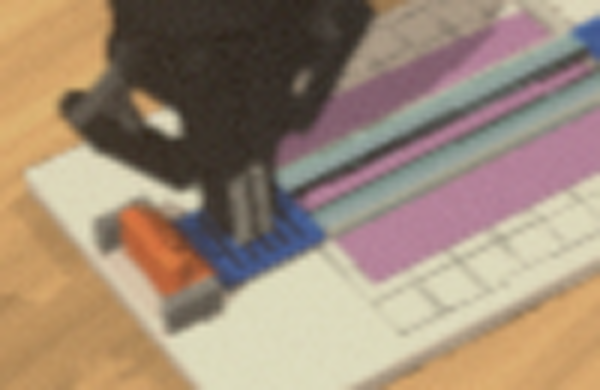

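>>> arm_command:
  steps:
    - {"x": 0, "y": 0, "z": 0.1, "roll": 0, "jaw": 0}
    - {"x": 0, "y": 0, "z": 0, "roll": 0, "jaw": 0}
    - {"x": 0, "y": 0, "z": 0, "roll": 0, "jaw": 0}

```text
time: 9.15
eef_pos: [511.9, -93.5, 18.7]
ee_rot: [3.114, -0.0, 2.897]
wrist_force: [-5.2, -0.5, 15.2]
grip_width: -0.002
```

>>> arm_command:
  steps:
    - {"x": 0, "y": 0, "z": 0.1, "roll": 0, "jaw": 0}
    - {"x": 0, "y": 0, "z": 0, "roll": 0, "jaw": 0}
    - {"x": 0, "y": 0, "z": 0, "roll": 0, "jaw": 0}

```text
time: 9.4
eef_pos: [511.9, -93.5, 18.1]
ee_rot: [3.114, -0.0, 2.897]
wrist_force: [-7.1, -0.6, 18.2]
grip_width: 0.003
```

>>> arm_command:
  steps:
    - {"x": 0, "y": 0, "z": 0.1, "roll": 0, "jaw": 0}
    - {"x": 0, "y": 0, "z": 0.1, "roll": 0, "jaw": 0}
    - {"x": 0, "y": 0, "z": 0, "roll": 0, "jaw": 0}
    - {"x": 0, "y": 0, "z": 0, "roll": 0, "jaw": 0}

```text
time: 9.73
eef_pos: [512.1, -93.5, 17.0]
ee_rot: [3.114, 0.0, 2.897]
wrist_force: [-9.7, -0.5, 25.4]
grip_width: 0.0
```

>>> arm_command:
  steps:
    - {"x": 0, "y": 0, "z": -0.5, "roll": 0, "jaw": 0}
    - {"x": 0, "y": 0, "z": -1, "roll": 0, "jaw": 0}
    - {"x": 0, "y": 0, "z": -2, "roll": 0, "jaw": 0}
    - {"x": 0, "y": 0, "z": -2, "roll": 0, "jaw": 0}
    - {"x": 0, "y": 0, "z": -2, "roll": 0, "jaw": 0}
    - {"x": 0, "y": 0, "z": -2, "roll": 0, "jaw": 0}

```text
time: 10.23
eef_pos: [511.1, -95.5, 110.0]
ee_rot: [3.113, -0.002, 2.897]
wrist_force: [0.9, -0.4, -0.3]
grip_width: -0.004
```

```bash
python3 -c "
from h import *
go(*bp(-98),22,165.8)
s=read_camera('scene');C=cloud(s);im=s['color'].astype(int)
x,y,h=C[...,0],C[...,1],C[...,2]
bl=(im[...,0]>im[...,2]+50)&(abs(x-510)<60)&(y<-40)&(y>-140)&(h>5)&(h<180)
print(bl.sum(),C[bl].min(0),np.median(C[bl],0),C[bl].max(0))
b=s['color'][165:255,170:290]
cv2.imwrite('pics/c5.png',cv2.resize(b,(640,480),interpolation=cv2.INTER_CUBIC))"
```

```text
t 10.23 at [511.1 -95.5 110. ] yaw 166.0 rpy [ 3.113e+00 -2.000e-03  2.897e+00] F [ 0.9 -0.4 -0.3] w -0.004
tool cm [0.02  0.094 8.802] norm 8.8 roll 0.2
97 [ 487.03327999 -118.22373855   20.53142568] [519.62305082 -96.5798605   23.65664091] [537.92155704 -66.12810057  26.61530752]
```

View pics/c5.png

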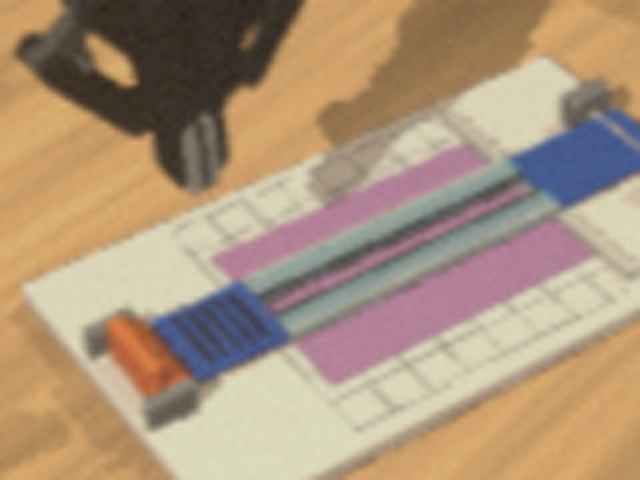

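Latched: the orange catch at crop (145,355) sits over the arm end, the pad is flat at z≈23.7, and the arm stays down untouched. On to the stand.

>>> arm_command:
  steps:
    - {"x": 0, "y": 0, "z": -3, "roll": 0, "jaw": 0}
    - {"x": 0, "y": 0, "z": -3, "roll": 0, "jaw": 0}
    - {"x": 0, "y": 0, "z": -3, "roll": 0, "jaw": 0}
    - {"x": 1.53, "y": 3.16, "z": 0, "roll": 0, "jaw": 0.5}
    - {"x": 1.53, "y": 3.16, "z": 0, "roll": 0, "jaw": 0.5}
    - {"x": 1.53, "y": 3.16, "z": 0, "roll": 0, "jaw": 0.5}
    - {"x": 1.53, "y": 3.16, "z": 0, "roll": 0, "jaw": 0.5}
    - {"x": 1.53, "y": 3.16, "z": 0, "roll": 0, "jaw": 0.5}
    - {"x": 1.53, "y": 3.16, "z": 0, "roll": 0, "jaw": 0.5}
    - {"x": 1.53, "y": 3.16, "z": 0, "roll": 0, "jaw": 0.5}
    - {"x": 1.53, "y": 3.16, "z": 0, "roll": 0, "jaw": 0.5}
    - {"x": 1.53, "y": 3.16, "z": 0, "roll": 0, "jaw": 0.5}
    - {"x": 1.53, "y": 3.16, "z": 0, "roll": 0, "jaw": 0.5}
    - {"x": 1.53, "y": 3.16, "z": 0, "roll": 0, "jaw": 0.5}
    - {"x": 1.53, "y": 3.16, "z": 0, "roll": 0, "jaw": 0.5}
    - {"x": 0, "y": 0, "z": 0, "roll": -6, "jaw": 0.5}
    - {"x": 0, "y": 0, "z": 0, "roll": -6, "jaw": 0.5}
    - {"x": 0, "y": 0, "z": 0, "roll": 0, "jaw": 0.5}
    - {"x": 0, "y": 0, "z": 0, "roll": 0, "jaw": 0.5}

```text
time: 11.87
eef_pos: [424.2, 314.3, 209.6]
ee_rot: [3.114, 0.003, 3.104]
wrist_force: [-0.3, 0.5, 1.5]
grip_width: 0.503
```

Run:
```python
from h import *
go(424,317,80,178)
p=read_camera('top');C=cloud(p);im=p['color'].astype(int)
np.savez('top2.npz',im=p['color'],C=C)
# slot: expected line drawn; dark pixels (black inner edges) near the arm
for i,y in enumerate(range(-60,61,20)):
    prof=[]
    for x in np.arange(-26,27,2.):
        u=proj(p,[[*bp(y,x),23]])[0]
        prof.append(int(cv2.getRectSubPix(p['color'][...,1],(1,1),tuple(map(float,u)))[0,0]))
    print(y,prof)
```

```text
t 11.87 at [424.2 314.3 209.6] yaw 177.84 rpy [3.114e+00 3.000e-03 3.104e+00] F [-0.3  0.5  1.5] w 0.503
tool cm [ 0.078 -0.079 12.962] norm 12.96 roll -0.16
-60 [83, 86, 99, 110, 120, 123, 125, 122, 116, 106, 99, 92, 87, 82, 76, 72, 69, 81, 95, 110, 119, 124, 124, 123, 118, 113, 106]
-40 [78, 84, 95, 114, 122, 127, 126, 124, 120, 109, 96, 92, 88, 82, 75, 69, 72, 80, 100, 113, 123, 126, 128, 129, 125, 115, 107]
-20 [85, 87, 95, 107, 120, 123, 124, 121, 115, 107, 98, 91, 88, 83, 76, 72, 70, 79, 92, 109, 118, 125, 126, 126, 123, 117, 108]
0 [83, 85, 97, 114, 121, 126, 126, 124, 121, 108, 96, 92, 89, 87, 81, 74, 75, 84, 102, 114, 122, 125, 128, 128, 123, 117, 108]
20 [86, 88, 95, 107, 119, 124, 125, 123, 116, 106, 98, 92, 90, 86, 81, 74, 72, 77, 91, 109, 118, 124, 126, 126, 125, 117, 108]
40 [84, 87, 99, 114, 120, 124, 126, 123, 118, 106, 96, 92, 89, 87, 80, 74, 72, 81, 99, 111, 121, 125, 127, 128, 123, 117, 109]
60 [87, 89, 94, 110, 121, 125, 126, 124, 116, 108, 97, 91, 88, 84, 80, 73, 72, 78, 93, 110, 119, 125, 128, 128, 126, 118, 109]
```

>>> arm_command:
  steps:
    - {"x": 0.08, "y": -0.08, "z": 2, "roll": 0, "jaw": 0.5}
    - {"x": 0, "y": 0, "z": 2, "roll": 0, "jaw": 0.5}
    - {"x": 0, "y": 0, "z": 2, "roll": 0, "jaw": 0.5}
    - {"x": 0, "y": 0, "z": 2, "roll": 0, "jaw": 0.5}
    - {"x": 0, "y": 0, "z": 2, "roll": 0, "jaw": 0.5}
    - {"x": 0, "y": 0, "z": 1.5, "roll": 0, "jaw": 0.5}
    - {"x": 0, "y": 0, "z": 1.5, "roll": 0, "jaw": 0.5}
    - {"x": 0, "y": 0, "z": 0, "roll": 0, "jaw": 0.5}

```text
time: 12.58
eef_pos: [422.9, 315.1, 77.0]
ee_rot: [3.117, 0.0, 3.103]
wrist_force: [-0.1, -0.5, -0.4]
grip_width: 0.499
```

Run:
```python
from h import *
go(424,317,79,178)
p=read_camera('scene')
for z,rng in ((23,np.arange(-26,27,2.)),(14,np.r_[np.arange(-98,-81,2.),np.arange(82,99,2.)])):
  acc=[]
  for y in range(-60,61,10):
    acc.append([cv2.getRectSubPix(p['color'],(1,1),tuple(map(float,proj(p,[[*bp(y,x),z]])[0])))[0,0] for x in rng])
  a=np.mean(acc,0); 
  for x,v in zip(rng,a): print(z,x,v.round())
t=np.load('top2.npz')
p=read_camera('top')
rng=np.r_[np.arange(-98,-81,2.),np.arange(82,99,2.)]
a=np.mean([[cv2.getRectSubPix(t['im'],(1,1),tuple(map(float,proj(p,[[*bp(y,x),14]])[0])))[0,0] for x in rng] for y in range(-60,61,10)],0)
print('top',[(x,v[0].round()) for x,v in zip(rng,a)])
```

```text
t 12.58 at [422.9 315.1  77. ] yaw 177.8 rpy [3.117 0.    3.103] F [-0.1 -0.5 -0.4] w 0.499
tool cm [-0.1    0.197 -0.195] norm 0.29 roll -0.2
23 -26.0 [142. 126. 169.]
23 -24.0 [144. 135. 169.]
23 -22.0 [145. 146. 166.]
23 -20.0 [145. 154. 158.]
23 -18.0 [145. 156. 148.]
23 -16.0 [145. 154. 141.]
23 -14.0 [142. 149. 136.]
23 -12.0 [137. 142. 131.]
23 -10.0 [124. 128. 120.]
23 -8.0 [100. 106. 101.]
23 -6.0 [85. 90. 89.]
23 -4.0 [84. 87. 91.]
23 -2.0 [ 94.  91. 106.]
23 0.0 [110.  99. 128.]
23 2.0 [125. 109. 147.]
23 4.0 [125. 110. 147.]
23 6.0 [113. 105. 129.]
23 8.0 [106. 106. 112.]
23 10.0 [115. 120. 112.]
23 12.0 [128. 134. 121.]
23 14.0 [137. 143. 130.]
23 16.0 [142. 148. 137.]
23 18.0 [143. 151. 143.]
23 20.0 [139. 151. 148.]
23 22.0 [130. 143. 143.]
23 24.0 [120. 131. 133.]
23 26.0 [116. 120. 131.]
14 -98.0 [101. 152. 196.]
14 -96.0 [101. 152. 196.]
14 -94.0 [102. 153. 196.]
14 -92.0 [105. 154. 194.]
14 -90.0 [113. 157. 192.]
14 -88.0 [129. 166. 192.]
14 -86.0 [151. 181. 196.]
14 -84.0 [163. 190. 199.]
14 -82.0 [165. 190. 198.]
14 82.0 [161. 185. 190.]
14 84.0 [168. 195. 200.]

[... 182 characters left out ...]
p.float64(-98.0), np.float64(71.0)), (np.float64(-96.0), np.float64(67.0)), (np.float64(-94.0), np.float64(65.0)), (np.float64(-92.0), np.float64(73.0)), (np.float64(-90.0), np.float64(90.0)), (np.float64(-88.0), np.float64(113.0)), (np.float64(-86.0), np.float64(133.0)), (np.float64(-84.0), np.float64(143.0)), (np.float64(-82.0), np.float64(146.0)), (np.float64(82.0), np.float64(144.0)), (np.float64(84.0), np.float64(145.0)), (np.float64(86.0), np.float64(143.0)), (np.float64(88.0), np.float64(135.0)), (np.float64(90.0), np.float64(119.0)), (np.float64(92.0), np.float64(103.0)), (np.float64(94.0), np.float64(90.0)), (np.float64(96.0), np.float64(83.0)), (np.float64(98.0), np.float64(80.0))]
```

>>> arm_command:
  steps:
    - {"x": -0.1, "y": 0.2, "z": -0.1, "roll": 0, "jaw": 0.5}
    - {"x": 0, "y": 0, "z": 0, "roll": 0, "jaw": 0.5}
    - {"x": 0, "y": 0, "z": 0, "roll": 0, "jaw": 0.1}
    - {"x": 0, "y": 0, "z": 0, "roll": 0, "jaw": 0.1}
    - {"x": 0, "y": 0, "z": 0, "roll": 0, "jaw": 0.1}
    - {"x": 0, "y": 0, "z": 0, "roll": 0, "jaw": 0.1}
    - {"x": 0, "y": 0, "z": 0, "roll": 0, "jaw": 0.1}

```text
time: 13.27
eef_pos: [425.9, 318.7, 82.2]
ee_rot: [3.114, 0.006, 3.106]
wrist_force: [-1.0, -2.6, 5.3]
grip_width: 0.192
```

```bash
sed -i 's/535.6,2.9/537.1,2.5/' h.py
python3 - <<'E'
from h import *
go(424,317,79,178)
p=read_camera('top');s=read_camera('scene')
a=p['color'][215:270,140:205]; b=s['color'][85:175,260:360]
cv2.imwrite('pics/c6.png',np.hstack([cv2.resize(b,(400,360)),cv2.resize(a,(400,360))]))
E
```

```text
t 13.27 at [425.9 318.7  82.2] yaw 177.97 rpy [3.114 0.006 3.106] F [-1.  -2.6  5.3] w 0.192
tool cm [ 0.181 -0.182  0.309] norm 0.4 roll -0.03
```

View pics/c6.png

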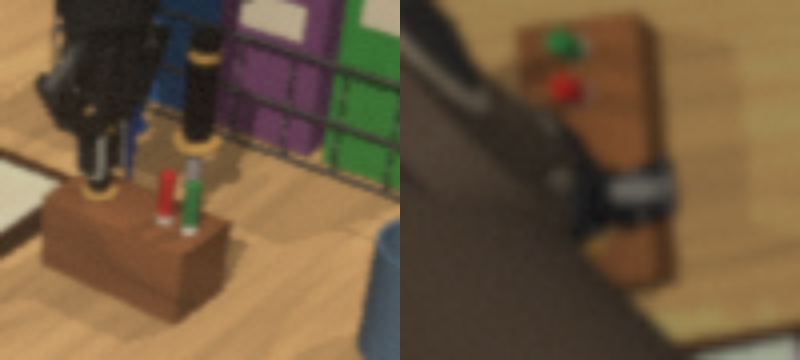

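>>> arm_command:
  steps:
    - {"x": 0, "y": 0, "z": 0, "roll": 0, "jaw": 0.1}
    - {"x": 0, "y": 0, "z": 0, "roll": 0, "jaw": 0.1}

```text
time: 13.53
eef_pos: [425.8, 318.7, 82.1]
ee_rot: [3.114, 0.006, 3.106]
wrist_force: [0.6, -2.1, 4.6]
grip_width: 0.196
```

>>> arm_command:
  steps:
    - {"x": 0, "y": 0, "z": -1, "roll": 0, "jaw": 0.1}
    - {"x": 0, "y": 0, "z": -1, "roll": 0, "jaw": 0.1}
    - {"x": 0, "y": 0, "z": -1, "roll": 0, "jaw": 0.1}
    - {"x": 0, "y": 0, "z": -1, "roll": 0, "jaw": 0.1}
    - {"x": 0, "y": 0, "z": -1, "roll": 0, "jaw": 0.1}
    - {"x": 0, "y": 0, "z": -1, "roll": 0, "jaw": 0.1}
    - {"x": 0, "y": 0, "z": -2, "roll": 0, "jaw": 0.1}
    - {"x": 0, "y": 0, "z": -2, "roll": 0, "jaw": 0.1}
    - {"x": 0, "y": 0, "z": 0, "roll": 0, "jaw": 0.1}
    - {"x": 0, "y": 0, "z": 0, "roll": 0, "jaw": 0.1}

```text
time: 14.37
eef_pos: [425.5, 316.5, 182.5]
ee_rot: [3.113, 0.006, 3.106]
wrist_force: [-0.5, 0.8, -1.6]
grip_width: 0.192
```

Run:
```python
from h import *
go(*bp(64),100,165.8)
s=read_camera('scene'); C=cloud(s)
im=s['color'].astype(int);x,y,h=C[...,0],C[...,1],C[...,2]
b=s['color'][70:160,240:340]
cv2.imwrite('pics/c7.png',cv2.resize(b,(660,594)))
```

```text
t 14.37 at [425.5 316.5 182.5] yaw 177.98 rpy [3.113 0.006 3.106] F [-0.5  0.8 -1.6] w 0.192
tool cm [-13.554 -24.959   7.615] norm 29.41 roll 12.18
```

View pics/c7.png

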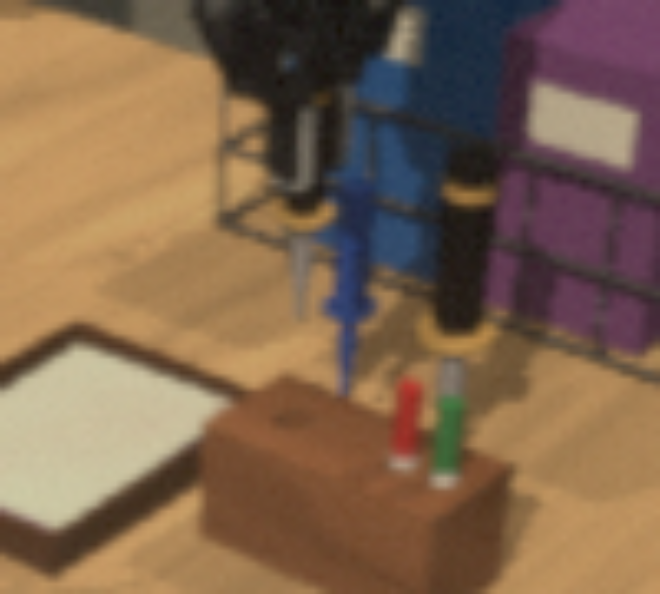

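Run:
```python
from h import *
s=read_state();M=R.from_euler('xyz',s['ee_rot']).as_matrix();e=s['eef_pos'];print(M[:,2].round(4))
p=read_camera('scene')
for L in(64,67,70,73): print(L,proj(p,[e+M[:,2]*L])[0].round(1), 'guard',proj(p,[e+M[:,2]*(L-54)])[0].round(1))
print('hole',proj(p,[[424,317,62],[426,319,62]]).round(1))
tip=e+M[:,2]*70
T=np.array([*bp(64),45]); print(T,'delta world',(T-tip).round(1),'tool',(M.T@(T-tip)/10).round(2))
```

```text
[ 0.0057  0.0276 -0.9996]
64 [285.2 116.7] guard [285.7  99.8]
67 [285.2 117.6] guard [285.7 100.8]
70 [285.1 118.5] guard [285.7 101.8]
73 [285.1 119.5] guard [285.6 102.7]
hole [[283.8 133.1]
 [284.7 133.1]]
[552.7996727   64.54450239  45.        ] delta world [ 127.4 -253.5  -66.3] tool [-13.59 -25.06   6.  ]
```

>>> arm_command:
  steps:
    - {"x": -1.36, "y": -2.5, "z": 0, "roll": 0, "jaw": 0.1}
    - {"x": -1.36, "y": -2.5, "z": 0, "roll": 0, "jaw": 0.1}
    - {"x": -1.36, "y": -2.5, "z": 0, "roll": 0, "jaw": 0.1}
    - {"x": -1.36, "y": -2.5, "z": 0, "roll": 0, "jaw": 0.1}
    - {"x": -1.36, "y": -2.5, "z": 0, "roll": 0, "jaw": 0.1}
    - {"x": -1.36, "y": -2.5, "z": 0.3, "roll": 0, "jaw": 0.1}
    - {"x": -1.36, "y": -2.5, "z": 0.3, "roll": 0, "jaw": 0.1}
    - {"x": -1.36, "y": -2.5, "z": 0.3, "roll": 0, "jaw": 0.1}
    - {"x": -1.36, "y": -2.5, "z": 0.3, "roll": 0, "jaw": 0.1}
    - {"x": -1.36, "y": -2.5, "z": 0.3, "roll": 0, "jaw": 0.1}
    - {"x": 0, "y": 0, "z": 0.5, "roll": 6.1, "jaw": 0.1}
    - {"x": 0, "y": 0, "z": 0.5, "roll": 6.1, "jaw": 0.1}
    - {"x": 0, "y": 0, "z": 0, "roll": 0, "jaw": 0.1}
    - {"x": 0, "y": 0, "z": 0, "roll": 0, "jaw": 0.1}

```text
time: 15.63
eef_pos: [551.3, 61.9, 148.4]
ee_rot: [3.115, -0.004, 2.896]
wrist_force: [-0.2, -0.3, -1.6]
grip_width: 0.194
```

```bash
cat >> h.py <<'E'
def tipgo(y,z,L=70,x=0):
    s=read_state();M=R.from_euler('xyz',s['ee_rot']).as_matrix();e=s['eef_pos']
    tip=e+M[:,2]*L; T=np.array([*bp(y,x),z]); d=tip[:2]-B
    c,sn=np.cos(BY),np.sin(BY)
    print('t',round(s['time'],2),'tip',tip.round(1),'board x,y',round(c*d[0]+sn*d[1],1),round(-sn*d[0]+c*d[1],1),'yaw',np.degrees(np.arctan2(M[1,0],M[0,0])).round(1),'F',s['wrist_force'].round(1),'tool cm',(M.T@(T-tip)/10).round(2))
    return tip
E
python3 -c "
from h import *
tipgo(64,45)
print(read_state()['qpos'])"
```

```text
t 15.63 tip [551.5  63.8  78.5] board x,y -1.1 63.0 yaw 165.9 F [-0.2 -0.3 -1.6] tool cm [-0.12  0.01  3.35]
[ 0.09775006  0.18946458 -0.14603911  1.23019471  0.02653662  0.34328166]
```

>>> arm_command:
  steps:
    - {"x": -0.12, "y": 0.05, "z": 1, "roll": 0, "jaw": 0.1}
    - {"x": 0, "y": 0, "z": 1, "roll": 0, "jaw": 0.1}
    - {"x": 0, "y": 0, "z": 1, "roll": 0, "jaw": 0.1}
    - {"x": 0, "y": 0, "z": 1, "roll": 0, "jaw": 0.1}
    - {"x": 0, "y": 0, "z": 0.6, "roll": 0, "jaw": 0.1}
    - {"x": 0, "y": 0, "z": 0, "roll": 0, "jaw": 0.1}
    - {"x": 0, "y": 0, "z": 0, "roll": 0, "jaw": 0.1}

```text
time: 16.22
eef_pos: [553.2, 63.6, 103.2]
ee_rot: [3.114, -0.003, 2.894]
wrist_force: [0.3, -0.4, -0.2]
grip_width: 0.196
```

Run:
```python
from h import *
t=tipgo(64,15)
p=read_camera('scene')
u=proj(p,[t,[*bp(64),19],[*bp(64,-6.5),23.5],[*bp(64,6.5),23.5]]);o=np.array([235,160]);print(u.round(1).tolist(), ((u-o)*8).round().tolist())
cv2.imwrite('pics/c8.png',cv2.resize(p['color'][160:230,235:325],(720,560),interpolation=cv2.INTER_CUBIC))
```

```text
t 16.22 tip [553.5  65.5  33.2] board x,y 0.4 65.1 yaw 165.8 F [ 0.3 -0.4 -0.2] tool cm [ 0.04 -0.16  1.82]
[[265.5, 197.7], [265.0, 202.0], [263.5, 199.4], [266.6, 202.0]] [[244.0, 301.0], [240.0, 336.0], [228.0, 315.0], [252.0, 336.0]]
```

View pics/c8.png

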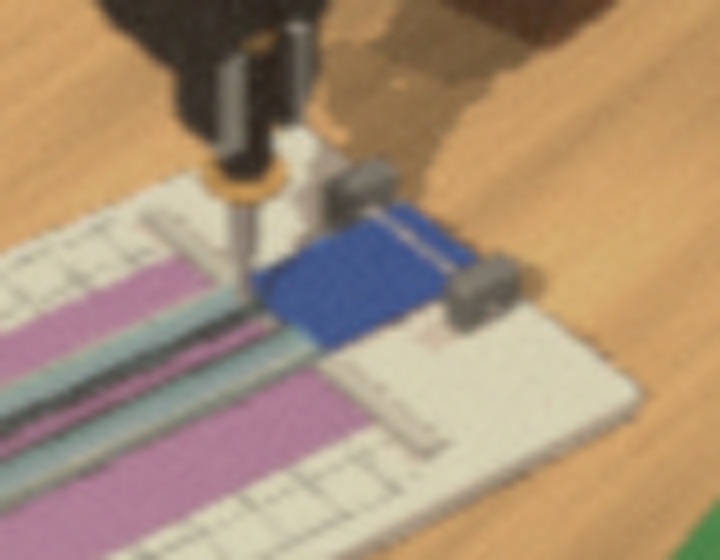

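>>> arm_command:
  steps:
    - {"x": 0.02, "y": -0.08, "z": 0.5, "roll": 0, "jaw": 0.1}
    - {"x": 0, "y": -0.05, "z": 0.5, "roll": 0, "jaw": 0.1}
    - {"x": 0, "y": 0, "z": 0.4, "roll": 0, "jaw": 0.1}
    - {"x": 0, "y": 0, "z": 0, "roll": 0, "jaw": 0.1}
    - {"x": 0, "y": 0, "z": 0, "roll": 0, "jaw": 0.1}

```text
time: 16.68
eef_pos: [552.9, 62.7, 89.4]
ee_rot: [3.114, -0.002, 2.893]
wrist_force: [-0.7, -0.4, -0.6]
grip_width: 0.197
```

```bash
python3 -c "
from h import *
tipgo(64,15)"
```

```text
t 16.68 tip [553.2  64.6  19.4] board x,y 0.4 64.1 yaw 165.8 F [-0.7 -0.4 -0.6] tool cm [ 0.04 -0.02  0.44]
```

>>> arm_command:
  steps:
    - {"x": 0, "y": 0, "z": 0.1, "roll": 0, "jaw": 0.1}
    - {"x": 0, "y": 0, "z": 0.1, "roll": 0, "jaw": 0.1}
    - {"x": 0, "y": 0, "z": 0.1, "roll": 0, "jaw": 0.1}
    - {"x": 0, "y": 0, "z": 0, "roll": 0, "jaw": 0.1}
    - {"x": 0, "y": 0, "z": 0, "roll": 0, "jaw": 0.1}

```text
time: 17.1
eef_pos: [553.2, 62.8, 86.7]
ee_rot: [3.114, -0.002, 2.894]
wrist_force: [0.8, 1.3, 0.1]
grip_width: 0.194
```

>>> arm_command:
  steps:
    - {"x": 0, "y": 0, "z": 0.1, "roll": 0, "jaw": 0.1}
    - {"x": 0, "y": 0, "z": 0, "roll": 0, "jaw": 0.1}
    - {"x": 0, "y": 0, "z": 0, "roll": 0, "jaw": 0.1}

```text
time: 17.35
eef_pos: [553.2, 62.8, 85.7]
ee_rot: [3.114, -0.002, 2.894]
wrist_force: [0.1, -0.0, -1.3]
grip_width: 0.193
```

>>> arm_command:
  steps:
    - {"x": 0, "y": 0, "z": 0.1, "roll": 0, "jaw": 0.1}
    - {"x": 0, "y": 0, "z": 0, "roll": 0, "jaw": 0.1}
    - {"x": 0, "y": 0, "z": 0, "roll": 0, "jaw": 0.1}

```text
time: 17.6
eef_pos: [553.3, 62.9, 84.8]
ee_rot: [3.114, -0.002, 2.893]
wrist_force: [0.1, 0.1, -0.2]
grip_width: 0.199
```

>>> arm_command:
  steps:
    - {"x": 0, "y": 0, "z": 0.1, "roll": 0, "jaw": 0.1}
    - {"x": 0, "y": 0, "z": 0, "roll": 0, "jaw": 0.1}
    - {"x": 0, "y": 0, "z": 0, "roll": 0, "jaw": 0.1}

```text
time: 17.85
eef_pos: [553.5, 62.9, 84.3]
ee_rot: [3.114, -0.001, 2.893]
wrist_force: [-0.7, -1.0, 5.3]
grip_width: 0.196
```

```bash
python3 -c "
from h import *
tipgo(64,15,69.3)
s=read_state();M=R.from_euler('xyz',s['ee_rot']).as_matrix()
d=np.array([*(bp(-64)-bp(64)),0]);print((M.T@d/10).round(3), s['wrist_force'])"
```

```text
t 17.85 tip [553.9  64.7  15.1] board x,y 1.0 64.5 yaw 165.8 F [-0.7 -1.   5.3] tool cm [ 0.1  -0.05  0.01]
[-3.0000e-03 -1.2795e+01 -3.5500e-01] [-0.68432304 -1.02083568  5.2752204 ]
```

>>> arm_command:
  steps:
    - {"x": 0.005, "y": -0.14, "z": -0.004, "roll": 0, "jaw": 0.1}
    - {"x": 0.005, "y": -0.14, "z": -0.004, "roll": 0, "jaw": 0.1}
    - {"x": 0.005, "y": -0.14, "z": -0.004, "roll": 0, "jaw": 0.1}
    - {"x": 0.005, "y": -0.14, "z": -0.004, "roll": 0, "jaw": 0.1}
    - {"x": 0.005, "y": -0.14, "z": -0.004, "roll": 0, "jaw": 0.1}
    - {"x": 0.005, "y": -0.14, "z": -0.004, "roll": 0, "jaw": 0.1}
    - {"x": 0.005, "y": -0.14, "z": -0.004, "roll": 0, "jaw": 0.1}
    - {"x": 0.005, "y": -0.14, "z": -0.004, "roll": 0, "jaw": 0.1}
    - {"x": 0.005, "y": -0.14, "z": -0.004, "roll": 0, "jaw": 0.1}
    - {"x": 0.005, "y": -0.14, "z": -0.004, "roll": 0, "jaw": 0.1}

```text
time: 18.68
eef_pos: [550.0, 49.9, 84.3]
ee_rot: [3.112, -0.001, 2.894]
wrist_force: [1.3, 3.8, 5.4]
grip_width: 0.195
```

```bash
python3 -c "
from h import *
tipgo(-64,15,69.3)"
```

```text
t 18.68 tip [550.4  51.9  15. ] board x,y 0.8 51.2 yaw 165.8 F [1.3 3.8 5.4] tool cm [  0.08 -11.51  -0.34]
```

Force is steady at about 5 N, so I continue.

>>> arm_command:
  steps:
    - {"x": 0.004, "y": -0.14, "z": -0.004, "roll": 0, "jaw": 0.1}
    - {"x": 0.004, "y": -0.14, "z": -0.004, "roll": 0, "jaw": 0.1}
    - {"x": 0.004, "y": -0.14, "z": -0.004, "roll": 0, "jaw": 0.1}
    - {"x": 0.004, "y": -0.14, "z": -0.004, "roll": 0, "jaw": 0.1}
    - {"x": 0.004, "y": -0.14, "z": -0.004, "roll": 0, "jaw": 0.1}
    - {"x": 0.004, "y": -0.14, "z": -0.004, "roll": 0, "jaw": 0.1}
    - {"x": 0.004, "y": -0.14, "z": -0.004, "roll": 0, "jaw": 0.1}
    - {"x": 0.004, "y": -0.14, "z": -0.004, "roll": 0, "jaw": 0.1}
    - {"x": 0.004, "y": -0.14, "z": -0.004, "roll": 0, "jaw": 0.1}
    - {"x": 0.004, "y": -0.14, "z": -0.004, "roll": 0, "jaw": 0.1}
    - {"x": 0.004, "y": -0.14, "z": -0.004, "roll": 0, "jaw": 0.1}
    - {"x": 0.004, "y": -0.14, "z": -0.004, "roll": 0, "jaw": 0.1}
    - {"x": 0.004, "y": -0.14, "z": -0.004, "roll": 0, "jaw": 0.1}
    - {"x": 0.004, "y": -0.14, "z": -0.004, "roll": 0, "jaw": 0.1}
    - {"x": 0.004, "y": -0.14, "z": -0.004, "roll": 0, "jaw": 0.1}

```text
time: 19.93
eef_pos: [544.2, 29.7, 84.3]
ee_rot: [3.112, -0.001, 2.894]
wrist_force: [1.1, 4.0, 6.1]
grip_width: 0.194
```

```bash
python3 -c "
from h import *
tipgo(-64,15,69.3)"
```

```text
t 19.93 tip [544.6  31.7  15. ] board x,y 0.1 30.1 yaw 165.8 F [1.1 4.  6.1] tool cm [ 0.01 -9.41 -0.28]
```

>>> arm_command:
  steps:
    - {"x": 0, "y": -0.14, "z": -0.004, "roll": 0, "jaw": 0.1}
    - {"x": 0, "y": -0.14, "z": -0.004, "roll": 0, "jaw": 0.1}
    - {"x": 0, "y": -0.14, "z": -0.004, "roll": 0, "jaw": 0.1}
    - {"x": 0, "y": -0.14, "z": -0.004, "roll": 0, "jaw": 0.1}
    - {"x": 0, "y": -0.14, "z": -0.004, "roll": 0, "jaw": 0.1}
    - {"x": 0, "y": -0.14, "z": -0.004, "roll": 0, "jaw": 0.1}
    - {"x": 0, "y": -0.14, "z": -0.004, "roll": 0, "jaw": 0.1}
    - {"x": 0, "y": -0.14, "z": -0.004, "roll": 0, "jaw": 0.1}
    - {"x": 0, "y": -0.14, "z": -0.004, "roll": 0, "jaw": 0.1}
    - {"x": 0, "y": -0.14, "z": -0.004, "roll": 0, "jaw": 0.1}
    - {"x": 0, "y": -0.14, "z": -0.004, "roll": 0, "jaw": 0.1}
    - {"x": 0, "y": -0.14, "z": -0.004, "roll": 0, "jaw": 0.1}
    - {"x": 0, "y": -0.14, "z": -0.004, "roll": 0, "jaw": 0.1}
    - {"x": 0, "y": -0.14, "z": -0.004, "roll": 0, "jaw": 0.1}
    - {"x": 0, "y": -0.14, "z": -0.004, "roll": 0, "jaw": 0.1}
    - {"x": 0, "y": -0.14, "z": -0.004, "roll": 0, "jaw": 0.1}
    - {"x": 0, "y": -0.14, "z": -0.004, "roll": 0, "jaw": 0.1}
    - {"x": 0, "y": -0.14, "z": -0.004, "roll": 0, "jaw": 0.1}
    - {"x": 0, "y": -0.14, "z": -0.004, "roll": 0, "jaw": 0.1}
    - {"x": 0, "y": -0.14, "z": -0.004, "roll": 0, "jaw": 0.1}

```text
time: 21.6
eef_pos: [537.2, 2.6, 84.3]
ee_rot: [3.112, -0.001, 2.894]
wrist_force: [0.5, 4.0, 5.2]
grip_width: 0.192
```

```bash
python3 -c "
from h import *
tipgo(-64,15,69.3)"
```

```text
t 21.6 tip [537.6   4.6  15. ] board x,y -0.0 2.1 yaw 165.8 F [0.5 4.  5.2] tool cm [ 0.   -6.61 -0.19]
```

>>> arm_command:
  steps:
    - {"x": 0, "y": -0.14, "z": -0.004, "roll": 0, "jaw": 0.1}
    - {"x": 0, "y": -0.14, "z": -0.004, "roll": 0, "jaw": 0.1}
    - {"x": 0, "y": -0.14, "z": -0.004, "roll": 0, "jaw": 0.1}
    - {"x": 0, "y": -0.14, "z": -0.004, "roll": 0, "jaw": 0.1}
    - {"x": 0, "y": -0.14, "z": -0.004, "roll": 0, "jaw": 0.1}
    - {"x": 0, "y": -0.14, "z": -0.004, "roll": 0, "jaw": 0.1}
    - {"x": 0, "y": -0.14, "z": -0.004, "roll": 0, "jaw": 0.1}
    - {"x": 0, "y": -0.14, "z": -0.004, "roll": 0, "jaw": 0.1}
    - {"x": 0, "y": -0.14, "z": -0.004, "roll": 0, "jaw": 0.1}
    - {"x": 0, "y": -0.14, "z": -0.004, "roll": 0, "jaw": 0.1}
    - {"x": 0, "y": -0.14, "z": -0.004, "roll": 0, "jaw": 0.1}
    - {"x": 0, "y": -0.14, "z": -0.004, "roll": 0, "jaw": 0.1}
    - {"x": 0, "y": -0.14, "z": -0.004, "roll": 0, "jaw": 0.1}
    - {"x": 0, "y": -0.14, "z": -0.004, "roll": 0, "jaw": 0.1}
    - {"x": 0, "y": -0.14, "z": -0.004, "roll": 0, "jaw": 0.1}
    - {"x": 0, "y": -0.14, "z": -0.004, "roll": 0, "jaw": 0.1}
    - {"x": 0, "y": -0.14, "z": -0.004, "roll": 0, "jaw": 0.1}
    - {"x": 0, "y": -0.14, "z": -0.004, "roll": 0, "jaw": 0.1}
    - {"x": 0, "y": -0.14, "z": -0.004, "roll": 0, "jaw": 0.1}
    - {"x": 0, "y": -0.14, "z": -0.004, "roll": 0, "jaw": 0.1}

```text
time: 23.27
eef_pos: [530.2, -24.6, 84.2]
ee_rot: [3.112, -0.001, 2.894]
wrist_force: [0.9, 4.5, 5.2]
grip_width: 0.192
```

```bash
python3 -c "
from h import *
tipgo(-64,15,69.3)"
```

```text
t 23.27 tip [530.7 -22.6  15. ] board x,y -0.1 -25.9 yaw 165.8 F [0.9 4.5 5.2] tool cm [-0.01 -3.81 -0.11]
```

>>> arm_command:
  steps:
    - {"x": 0, "y": -0.14, "z": -0.004, "roll": 0, "jaw": 0.1}
    - {"x": 0, "y": -0.14, "z": -0.004, "roll": 0, "jaw": 0.1}
    - {"x": 0, "y": -0.14, "z": -0.004, "roll": 0, "jaw": 0.1}
    - {"x": 0, "y": -0.14, "z": -0.004, "roll": 0, "jaw": 0.1}
    - {"x": 0, "y": -0.14, "z": -0.004, "roll": 0, "jaw": 0.1}
    - {"x": 0, "y": -0.14, "z": -0.004, "roll": 0, "jaw": 0.1}
    - {"x": 0, "y": -0.14, "z": -0.004, "roll": 0, "jaw": 0.1}
    - {"x": 0, "y": -0.14, "z": -0.004, "roll": 0, "jaw": 0.1}
    - {"x": 0, "y": -0.14, "z": -0.004, "roll": 0, "jaw": 0.1}
    - {"x": 0, "y": -0.14, "z": -0.004, "roll": 0, "jaw": 0.1}
    - {"x": 0, "y": -0.14, "z": -0.004, "roll": 0, "jaw": 0.1}
    - {"x": 0, "y": -0.14, "z": -0.004, "roll": 0, "jaw": 0.1}
    - {"x": 0, "y": -0.14, "z": -0.004, "roll": 0, "jaw": 0.1}
    - {"x": 0, "y": -0.14, "z": -0.004, "roll": 0, "jaw": 0.1}
    - {"x": 0, "y": -0.14, "z": -0.004, "roll": 0, "jaw": 0.1}
    - {"x": 0, "y": -0.14, "z": -0.004, "roll": 0, "jaw": 0.1}
    - {"x": 0, "y": -0.14, "z": -0.004, "roll": 0, "jaw": 0.1}
    - {"x": 0, "y": -0.14, "z": -0.004, "roll": 0, "jaw": 0.1}
    - {"x": 0, "y": -0.14, "z": -0.004, "roll": 0, "jaw": 0.1}
    - {"x": 0, "y": -0.14, "z": -0.004, "roll": 0, "jaw": 0.1}

```text
time: 24.93
eef_pos: [523.3, -51.7, 84.3]
ee_rot: [3.112, -0.001, 2.894]
wrist_force: [0.5, 5.0, 6.0]
grip_width: 0.193
```

>>> arm_command:
  steps:
    - {"x": 0, "y": -0.14, "z": -0.004, "roll": 0, "jaw": 0.1}
    - {"x": 0, "y": -0.14, "z": -0.004, "roll": 0, "jaw": 0.1}
    - {"x": 0, "y": -0.14, "z": -0.004, "roll": 0, "jaw": 0.1}
    - {"x": 0, "y": -0.14, "z": -0.004, "roll": 0, "jaw": 0.1}
    - {"x": 0, "y": -0.14, "z": -0.004, "roll": 0, "jaw": 0.1}
    - {"x": 0, "y": -0.14, "z": -0.004, "roll": 0, "jaw": 0.1}
    - {"x": 0, "y": -0.14, "z": -0.004, "roll": 0, "jaw": 0.1}
    - {"x": 0, "y": 0, "z": 0, "roll": 0, "jaw": 0.1}

```text
time: 25.6
eef_pos: [520.7, -61.8, 84.3]
ee_rot: [3.114, -0.001, 2.894]
wrist_force: [0.5, 1.9, 6.3]
grip_width: 0.198
```

```bash
python3 -c "
from h import *
tipgo(-64,15,69.3)"
```

```text
t 25.6 tip [521.2 -60.   15. ] board x,y -0.1 -64.5 yaw 165.8 F [0.5 1.9 6.3] tool cm [-0.01  0.05  0.  ]
```

>>> arm_command:
  steps:
    - {"x": 0, "y": 0, "z": -1, "roll": 0, "jaw": 0.1}
    - {"x": 0, "y": 0, "z": -2, "roll": 0, "jaw": 0.1}
    - {"x": 0, "y": 0, "z": -2.5, "roll": 0, "jaw": 0.1}
    - {"x": 0, "y": 0, "z": -2.5, "roll": 0, "jaw": 0.1}
    - {"x": 0, "y": 0, "z": -2.5, "roll": 0, "jaw": 0.1}
    - {"x": 0, "y": 0, "z": -1.5, "roll": 0, "jaw": 0.1}
    - {"x": 0, "y": 0, "z": 0, "roll": -6.1, "jaw": 0.1}
    - {"x": 0, "y": 0, "z": 0, "roll": -6.1, "jaw": 0.1}
    - {"x": 0, "y": 0, "z": 0, "roll": 0, "jaw": 0.1}

```text
time: 26.35
eef_pos: [519.4, -65.6, 204.0]
ee_rot: [3.116, 0.003, 3.109]
wrist_force: [0.3, 0.2, -1.1]
grip_width: 0.194
```

```bash
python3 -c "
from h import *
go(425.5,316.5,190,178)"
```

```text
t 26.35 at [519.4 -65.6 204. ] yaw 178.11 rpy [3.116e+00 3.000e-03 3.109e+00] F [ 0.3  0.2 -1.1] w 0.194
tool cm [10.647 37.831  2.349] norm 39.37 roll 0.11
```

>>> arm_command:
  steps:
    - {"x": 0.76, "y": 2.7, "z": 0.17, "roll": 0, "jaw": 0.1}
    - {"x": 0.76, "y": 2.7, "z": 0.17, "roll": 0, "jaw": 0.1}
    - {"x": 0.76, "y": 2.7, "z": 0.17, "roll": 0, "jaw": 0.1}
    - {"x": 0.76, "y": 2.7, "z": 0.17, "roll": 0, "jaw": 0.1}
    - {"x": 0.76, "y": 2.7, "z": 0.17, "roll": 0, "jaw": 0.1}
    - {"x": 0.76, "y": 2.7, "z": 0.17, "roll": 0, "jaw": 0.1}
    - {"x": 0.76, "y": 2.7, "z": 0.17, "roll": 0, "jaw": 0.1}
    - {"x": 0.76, "y": 2.7, "z": 0.17, "roll": 0, "jaw": 0.1}
    - {"x": 0.76, "y": 2.7, "z": 0.17, "roll": 0, "jaw": 0.1}
    - {"x": 0.76, "y": 2.7, "z": 0.17, "roll": 0, "jaw": 0.1}
    - {"x": 0.76, "y": 2.7, "z": 0.17, "roll": 0, "jaw": 0.1}
    - {"x": 0.76, "y": 2.7, "z": 0.17, "roll": 0, "jaw": 0.1}
    - {"x": 0.76, "y": 2.7, "z": 0.17, "roll": 0, "jaw": 0.1}
    - {"x": 0.76, "y": 2.7, "z": 0.17, "roll": 0, "jaw": 0.1}
    - {"x": 0, "y": 0, "z": 0, "roll": 0, "jaw": 0.1}
    - {"x": 0, "y": 0, "z": 0, "roll": 0, "jaw": 0.1}
    - {"x": 0, "y": 0, "z": 0, "roll": 0, "jaw": 0.1}

```text
time: 27.77
eef_pos: [426.7, 316.3, 189.4]
ee_rot: [3.116, 0.003, 3.105]
wrist_force: [1.3, -0.7, 0.1]
grip_width: 0.194
```

```bash
python3 -c "
from h import *
go(425.6,317.1,150,178)
s=read_state();M=R.from_euler('xyz',s['ee_rot']).as_matrix();t=s['eef_pos']+69.5*M[:,2]
p=read_camera('scene');print(t.round(1),proj(p,[t,[424,317,62],[426,319,62]]).round(1).tolist())
cv2.imwrite('pics/c9.png',cv2.resize(p['color'][95:145,255:315],(720,600),interpolation=cv2.INTER_CUBIC))"
```

```text
t 27.77 at [426.7 316.3 189.4] yaw 177.9 rpy [3.116e+00 3.000e-03 3.105e+00] F [ 1.3 -0.7  0.1] w 0.194
tool cm [ 0.125 -0.025  3.943] norm 3.95 roll -0.1
[427.  318.1 120. ] [[285.7, 116.1], [283.8, 133.1], [284.7, 133.1]]
```

View pics/c9.png

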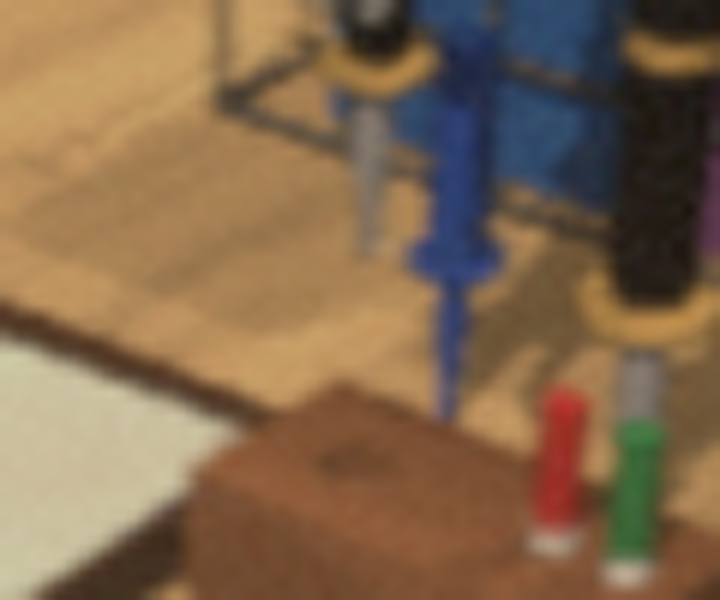

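>>> arm_command:
  steps:
    - {"x": 0.11, "y": 0, "z": 1.5, "roll": 0, "jaw": 0.1}
    - {"x": 0, "y": 0, "z": 1.5, "roll": 0, "jaw": 0.1}
    - {"x": 0, "y": 0, "z": 1.5, "roll": 0, "jaw": 0.1}
    - {"x": 0, "y": 0, "z": 0.5, "roll": 0, "jaw": 0.1}
    - {"x": 0, "y": 0, "z": 0, "roll": 0, "jaw": 0.1}
    - {"x": 0, "y": 0, "z": 0, "roll": 0, "jaw": 0.1}

```text
time: 28.32
eef_pos: [426.4, 317.7, 140.3]
ee_rot: [3.115, 0.004, 3.105]
wrist_force: [-0.9, 0.2, -1.7]
grip_width: 0.196
```

>>> arm_command:
  steps:
    - {"x": 0, "y": 0, "z": 0.7, "roll": 0, "jaw": 0.1}
    - {"x": 0, "y": 0, "z": 0.7, "roll": 0, "jaw": 0.1}
    - {"x": 0, "y": 0, "z": 0.7, "roll": 0, "jaw": 0.1}
    - {"x": 0, "y": 0, "z": 0, "roll": 0, "jaw": 0.1}

```text
time: 28.65
eef_pos: [425.5, 318.5, 117.3]
ee_rot: [3.116, 0.002, 3.106]
wrist_force: [-0.3, -0.2, -1.2]
grip_width: 0.195
```

```bash
python3 -c "
from h import *
go(425.8,318.7,84,178)
p=read_camera('scene')
cv2.imwrite('pics/c10.png',cv2.resize(p['color'][95:145,255:315],(720,600),interpolation=cv2.INTER_CUBIC))"
```

```text
t 28.65 at [425.5 318.5 117.3] yaw 177.98 rpy [3.116e+00 2.000e-03 3.106e+00] F [-0.3 -0.2 -1.2] w 0.195
tool cm [-0.018 -0.063  3.329] norm 3.33 roll -0.02
```

View pics/c10.png

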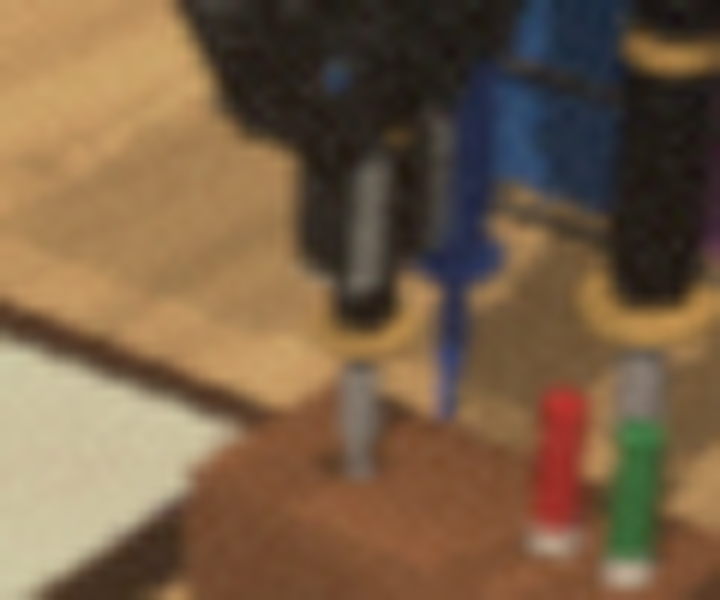

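>>> arm_command:
  steps:
    - {"x": 0, "y": -0.03, "z": 0.8, "roll": 0, "jaw": 0.1}
    - {"x": 0, "y": -0.03, "z": 0.8, "roll": 0, "jaw": 0.1}
    - {"x": 0, "y": 0, "z": 0.8, "roll": 0, "jaw": 0.1}
    - {"x": 0, "y": 0, "z": 0.7, "roll": 0, "jaw": 0.1}
    - {"x": 0, "y": 0, "z": 0, "roll": 0, "jaw": 0.1}
    - {"x": 0, "y": 0, "z": 0, "roll": 0, "jaw": 0.1}

```text
time: 29.2
eef_pos: [426.0, 318.9, 87.2]
ee_rot: [3.115, 0.003, 3.106]
wrist_force: [0.1, -0.6, -0.8]
grip_width: 0.193
```

>>> arm_command:
  steps:
    - {"x": 0, "y": 0, "z": 0.1, "roll": 0, "jaw": 0.1}
    - {"x": 0, "y": 0, "z": 0.1, "roll": 0, "jaw": 0.1}
    - {"x": 0, "y": 0, "z": 0, "roll": 0, "jaw": 0.1}

```text
time: 29.45
eef_pos: [426.5, 319.4, 86.1]
ee_rot: [3.114, 0.004, 3.106]
wrist_force: [-0.3, -0.2, -0.8]
grip_width: 0.194
```

>>> arm_command:
  steps:
    - {"x": 0, "y": 0, "z": 0.15, "roll": 0, "jaw": 0.1}
    - {"x": 0, "y": 0, "z": 0.15, "roll": 0, "jaw": 0.1}
    - {"x": 0, "y": 0, "z": 0, "roll": 0, "jaw": 0.1}
    - {"x": 0, "y": 0, "z": 0, "roll": 0, "jaw": 0.1}

```text
time: 29.78
eef_pos: [426.3, 319.3, 82.9]
ee_rot: [3.114, 0.004, 3.106]
wrist_force: [0.3, 0.3, -0.6]
grip_width: 0.194
```

>>> arm_command:
  steps:
    - {"x": 0, "y": 0, "z": 0.1, "roll": 0, "jaw": 0.1}
    - {"x": 0, "y": 0, "z": 0, "roll": 0, "jaw": 0.1}
    - {"x": 0, "y": 0, "z": 0, "roll": 0, "jaw": 0.1}

```text
time: 30.03
eef_pos: [426.5, 319.5, 82.2]
ee_rot: [3.114, 0.004, 3.106]
wrist_force: [-0.2, 0.1, 1.8]
grip_width: 0.191
```

>>> arm_command:
  steps:
    - {"x": 0, "y": 0, "z": 0, "roll": 0, "jaw": 0.3}
    - {"x": 0, "y": 0, "z": 0, "roll": 0, "jaw": 0.5}
    - {"x": 0, "y": 0, "z": 0, "roll": 0, "jaw": 0.5}
    - {"x": 0, "y": 0, "z": 0, "roll": 0, "jaw": 0.5}
    - {"x": 0, "y": 0, "z": 0, "roll": 0, "jaw": 0.5}

```text
time: 30.45
eef_pos: [426.3, 319.3, 81.8]
ee_rot: [3.114, 0.004, 3.106]
wrist_force: [0.2, -0.2, 0.0]
grip_width: 0.502
```

>>> arm_command:
  steps:
    - {"x": 0, "y": 0, "z": -0.5, "roll": 0, "jaw": 0.5}
    - {"x": 0, "y": 0, "z": -1, "roll": 0, "jaw": 0.5}
    - {"x": 0, "y": 0, "z": -1.5, "roll": 0, "jaw": 0.5}
    - {"x": 0, "y": 0, "z": -2, "roll": 0, "jaw": 0.5}
    - {"x": 0, "y": 0, "z": -2, "roll": 0, "jaw": 0.5}
    - {"x": 0, "y": 0, "z": -2, "roll": 0, "jaw": 0.5}
    - {"x": 0, "y": 0, "z": -2, "roll": 0, "jaw": 0.5}
    - {"x": 0, "y": 0, "z": -2, "roll": 0, "jaw": 0.5}
    - {"x": 0, "y": 0, "z": 0, "roll": 0, "jaw": 0.5}
    - {"x": 0, "y": 0, "z": 0, "roll": 0, "jaw": 0.5}
    - {"x": 0, "y": 0, "z": 0, "roll": 0, "jaw": 0.5}

```text
time: 31.37
eef_pos: [425.7, 315.8, 211.9]
ee_rot: [3.114, 0.004, 3.106]
wrist_force: [-0.7, 0.1, 0.3]
grip_width: 0.501
```

```bash
python3 -c "
from h import *
go(425.8,318.7,84,178)
p=read_camera('scene');C=cloud(p);x,y,h=C[...,0],C[...,1],C[...,2]
sr=(abs(x-424)<26)&(abs(y-316)<30)&(h>72)&(h<150)
for lo in(75,90,105,120): 
  e=sr&(h>lo)&(h<lo+15);print(lo,e.sum(),C[e].mean(0).round(1))
print('max',h[sr].max())
z=np.load('scene.npz')
d=cv2.absdiff(p['color'],z['im']).max(2)
a=p['color'][85:150,255:335]; b=p['color'][165:265,165:315]
pa=cv2.resize(p['color'],(400,300))
cv2.imwrite('pics/c11.png',np.vstack([np.hstack([cv2.resize(a,(370,300)),cv2.resize(b,(400,300))]),np.hstack([cv2.resize(p['color'],(385,288)),cv2.resize(cv2.cvtColor(np.clip(d.astype(int)*3,0,255).astype(np.uint8),cv2.COLOR_GRAY2BGR),(385,288))])]))"
```

```text
t 31.37 at [425.7 315.8 211.9] yaw 177.98 rpy [3.114 0.004 3.106] F [-0.7  0.1  0.3] w 0.501
tool cm [ 0.052 -0.06  12.798] norm 12.8 roll -0.02
75 28 [427.4 313.7  81.8]
90 27 [427.5 313.4  97.1]
105 27 [428.3 313.5 112.6]
120 29 [427.6 315.7 127. ]
max 131.65674354077566
```

View pics/c11.png

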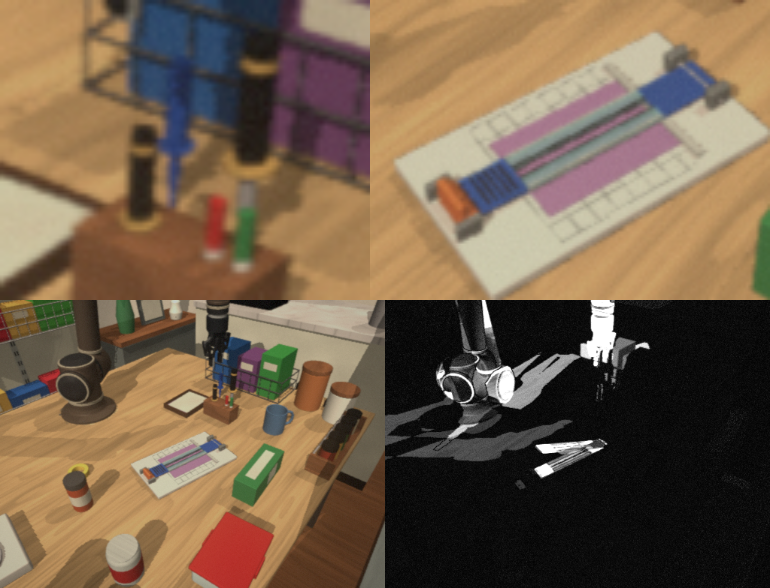

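The stylus stands upright in its hole (top at z≈131, crop 140,180). The arm is latched under the orange catch (crop 455,205). The difference picture shows changes only at the arm, the robot and its shadows.

```bash
python3 -c "
from workcell import *
print(sign_off())"
```

```text
the job is handed in; nothing more can be done
None
```

The job is done and handed in at about 31.5 s of robot time, against the 72 s limit.

- **Latching:** I pressed the guide arm down with the shut fingers, up to about 25 N. With the fingers lifted clear, it stayed down under the orange catch, with the pad at about 23.7 mm.
- **Scoring:** I took the smaller black stylus from the stand and drew it along the slot from board y = +64.5 to −64.5 mm. The stroke took about 7.5 s. The wrist read 5 to 6 N upwards at every check, and the tip stayed within about 1 mm of the slot's centre line.
- **Putting back:** I set the stylus back in its hole and released it once the guard touched the stand.

**Last checks:** In the final picture the stylus is upright with its top at about 131 mm, where 130 was expected. The arm is still latched, nothing else has moved, and the robot touches nothing.

**What disagreed:**
- **Tool tilt:** Early on, the last joint hit its range limit, which left the tool tilted about 1.6°. The tilt lay along the slot and did no harm.
- **Slot position:** My first fix of the slot was about 1.5 mm to one side. I corrected it before scoring.
- **Press depth:** The press read up to 6.5 mm below the latched height, deeper than the arm's stop allows. I put this down to the robot flexing, and I did not measure the guide's angle.

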